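# Rack a tray of pigment pots

## Task

Put the studio's pigment pots away. Stand every filled (lidded) pot upright in the loose wooden tray on the bench with its lid pressed fully down, and drop every empty open pot into the slatted crate. Once all the filled pots are in the tray with their lids down, and not before, slide the tray by its grip block into the free bay of the tray rack until it is fully home against the back stop; leave the other things on the bench where they are.

Things in the scene. Friction and masses are not known exactly. Their poses are not given: they have to be found in the camera images.
- pot0: filled pigment pot: squat white plastic pot with a paper band, diameter 48, body 34 high, black push-on lid on top (part of the pot); origin at the centre of its underside, z up. 110 g. May be absent
- lid0 (a joint): how far the lid of pot0 is pressed down, in m: about 0 = standing proud (lid top 56 mm above the pot's underside, a neck shows below the lid), 0.008 = fully seated (lid top 48 mm up). Lid diameter 47, 14 thick. It moves straight down when pressed with more than about 5 N and stays where it is left; gripping and carrying the pot does not move it
- pot1: filled pigment pot: squat white plastic pot with a paper band, diameter 48, body 34 high, black push-on lid on top (part of the pot); origin at the centre of its underside, z up. 110 g. May be absent
- lid1 (a joint): how far the lid of pot1 is pressed down, in m: about 0 = standing proud (lid top 56 mm above the pot's underside, a neck shows below the lid), 0.008 = fully seated (lid top 48 mm up). Lid diameter 47, 14 thick. It moves straight down when pressed with more than about 5 N and stays where it is left; gripping and carrying the pot does not move it
- pot2: filled pigment pot: squat white plastic pot with a paper band, diameter 48, body 34 high, black push-on lid on top (part of the pot); origin at the centre of its underside, z up. 110 g. May be absent
- lid2 (a joint): how far the lid of pot2 is pressed down, in m: about 0 = standing proud (lid top 56 mm above the pot's underside, a neck shows below the lid), 0.008 = fully seated (lid top 48 mm up). Lid diameter 47, 14 thick. It moves straight down when pressed with more than about 5 N and stays where it is left; gripping and carrying the pot does not move it
- empty0: empty pot: open white plastic pot without lid, diameter 48, height 42, wall 3; origin at the centre of its underside, z up. 60 g. May be absent
- empty1: empty pot: open white plastic pot without lid, diameter 48, height 42, wall 3; origin at the centre of its underside, z up. 60 g. May be absent
- empty2: empty pot: open white plastic pot without lid, diameter 48, height 42, wall 3; origin at the centre of its underside, z up. 60 g. May be absent
- tray: loose wooden tray on the bench, outside 180 (its x) x 130 (y) x 20 high, walls and floor 6; holds three pots in a row along x, 54 apart. Dark upright grip block at its -x end: centre x = -115, y = 0; 26 long in x, 14 thick in y, 3 to 45 above the bench; pinch it from above. Origin: centre of the underside; the +x end enters the rack first. 250 g; waxed, slides easily
- rack: fixed wooden tray rack, open to its -x (towards the robot). Free bay: side rails 190 long, 136 apart, with lips 25 above the bench reaching over the tray's side walls; mouth at x = 20, flared out to x = -8; back stop at x = 205, 45 high. Origin: on the bench and the bay centre line; a tray fully home has its origin at x = 115, y = 0, axes parallel. Bay beside it (y = 152): fixed parked tray
- crate: fixed slatted plywood crate, open on top, 190 (x) x 150 (y) x 70 high, walls 6; origin at the centre of its underside
- block: loose bystander: dark wooden block 40 x 40 x 22; leave it where it is
- tin: loose bystander: wide closed steel tin, diameter 76, height 45; leave it where it is
- brush: loose bystander: paint brush, 190 long; leave it where it is
- bottle: loose bystander: amber glass jar, diameter 52, height 60; leave it where it is
- cork: loose bystander: cork block 25 x 50 x 20; leave it where it is
Not all that is in view belongs to the job. Leave any yellow look-alike of the empty0 alone. What is shaped like the empty1 but blue is not meant.

How it is judged:
By the outcome, as a careful person would: the job done as asked, in the order asked, and still so for the second after the job is handed in, with the robot touching nothing.
Of pot0, pot1, pot2 only 2 to 3 are there at a start; the rules pass over those that are not, and their reading is None.
Of empty0, empty1, empty2 only 2 to 3 are there at a start; the rules pass over those that are not, and their reading is None.
At some moment in a run one of pot0, pot1, pot2, empty0, empty1, empty2 may be knocked a few centimetres aside while the robot is not near it.
It also fails if it takes over 210 s, if anything falls off the work surface, if the arm or the gripper's body presses on something with over 40 N, if the wrist force passes 120 N, or if a joint passes its speed limit or range.

## Robot

A 7-joint arm with a two-finger parallel gripper is mounted at the origin on the work surface. World frame = base frame: x ahead of the robot, y to its left, z up, the work surface at z = 0. Lengths are in m, angles in rad, forces in N, time in s.
With the tool pointing down it reaches from about 0.425 to 0.875 m from the base axis. Payload 8.4 kg.
Tool frame: the origin (TCP) lies at the very end of the fingers, on their centre line; the grasp point (between the pads) lies 19 mm behind it; z points along the fingers, y is the line along which they close (so a half turn about z gives the same grasp; the last joint's range is limited). The gripper opens to 85 mm and grips with 20 to 120 N. Pads are 22 mm wide; open, the fingers measure 114 mm over their backs; the gripper's body (76 mm by 85 mm) begins 54 mm behind the grasp point. The pads swing forward as they close: fully open they stand 13 mm farther back than shut.
Start: joints at [1.039, 0.333, 0.04, 1.465, -0.013, 1.343, -0.059], TCP at [0.273, -0.59, 0.231] pointing down, gripper open.
Joint ranges: [-2.58, 2.58], [-0.38, 2.09], [-1.3, 1.39], [0.25, 2.4], [-1.5, 4.64], [0.08, 2.09], [-2.65, 2.65]. Speed limits (rad/s): [2.22, 2.22, 2.79, 2.79, 3.14, 3.14, 3.14].

## Interface

Orientations are given as a unit quaternion [x, y, z, w].
In Python, from station import * gives the robot as it stands. The module is installed in compiled form; this text tells all that it offers.
- The arm moves only by the tool play_rows, never from a script. Its argument "series" is a list of rows, each an object of numbers: "dx", "dy", "dz": the shift along the tool's x, y, z scaled (see below); "ax", "ay", "az": the turn, a rotation vector about the tool's x, y, z scaled (see below); "gripper": the finger opening in mm, from 0 to 85.4. In form: [{"dx": .., "dy": .., "dz": .., "ax": .., "ay": .., "az": .., "gripper": ..}, ...]. A call has 1 to 10 rows; each row shifts and turns the commanded pose from where the row before left it, along the tool's axes as they then stand; what a row does not reach is not made up. The controller multiplies each number of a shift by 80 cm and each number of a turn by 4 degrees. A row lasts 1/8 s, in which the tool goes at most 62.5 mm and 10.7 degrees, less where a joint would pass 70% of its speed; a pose out of reach is approached as far as the arm can. A call with a number of a shift or a turn outside -1 to 1 is refused whole. A call with a gripper value outside its range is refused whole. The fingers move at their own pace and stop on an object; "grip_force" is the grip in N (left out, the last holds). Time passes only in rows, so rows that do not move let the fingers close. It gives the time, the measured TCP pose, the force, the opening and the grip force at its end, in the units of the state.
- get_state(): the state, without advancing time (a new reading comes with each control period).
- capture(name): name is "scene" or "top" or "wrist"; returns (picture, depth): 384x512x3 uint8, red, green, blue; 384x512 float32, m along the optical axis (not along the pixel's ray), 0 where there is no reading.
- camera_params(name): a dict with "fx", "fy", "cx", "cy" (pixels), "pose" (4x4, takes a point from camera to world coordinates); the wrist camera has in their place "tool_from_camera" (4x4, takes a point from camera to tool coordinates, whose origin is the TCP and whose axes are the flange's). Camera axes: x right, y down, z forward; pixel columns grow to the right and rows downward; lengths in m; the calibration is good to about 2 mm. The wrist camera is an equidistant fisheye: a pixel r from the principal point sees the ray r / f radians off the axis. A picture is of the moment at which its call begins: read the wrist's pose just before it. camera_params takes no time and is no camera call.
- hand_in(): hands the job in; it is judged then, once.
The state is a dict: "time": time; "joint_pos": joint angles; "joint_vel": joint speeds; "effort": joint torques, N m; "tool_pos": TCP position; "orientation": TCP orientation; "contact_force": force on the tool from outside, world axes, zero at the start; "wrist_torque": the same for the moment, N m; "grip_width": finger opening in m; "grip_force": force on a finger pad.
Only numpy, scipy, OpenCV 4.12 (cv2) and the standard library are available. Lean on these libraries where they do the work, as an engineer would, in place of code of your own. Each camera call takes 0.05 s, during which the arm holds its last target. There are 200 camera calls.

## Working session

There is one attempt and no reset: what is moved stays moved. The work goes in short steps, Python scripts to look and compute and a tool call to move; the robot and the scene stay as the last step left them, time stands still between calls to the robot, and variables do not carry over. Pictures are saved under pics/ and viewed, at most 14 in all, crops included, and the job is handed in when it is done.

Besides the shell and the picture viewer there is one more tool, called after "Call:" by a JSON object that holds its "op" and its "data". play_rows: Moves the arm, as the interface text tells. Shifts and turns lie within -1 to 1; 1 stands for 80 cm of shift or 4 degrees of turn. Its arguments: {"type":"object","properties":{"series":{"type":"array","items":{"type":"object","properties":{"dx":{"type":"number","minimum":-1,"maximum":1},"dy":{"type":"number","minimum":-1,"maximum":1},"dz":{"type":"number","minimum":-1,"maximum":1},"ax":{"type":"number","minimum":-1,"maximum":1},"ay":{"type":"number","minimum":-1,"maximum":1},"az":{"type":"number","minimum":-1,"maximum":1},"gripper":{"type":"number"}}}},"grip_force":{"type":"number"}},"required":["series"]}

```bash
mkdir -p pics; python3 - <<'E'
from station import *
import cv2,numpy as np
s=get_state();print({k:np.round(v,3).tolist() for k,v in s.items()})
for n in ("scene","top"):
    im,d=capture(n);cv2.imwrite(f"pics/{n}0.png",im[:,:,::-1]);np.save(f"pics/{n}0.npy",d);p=camera_params(n);print(n,p)
    print(d.min(),d.max(),(d==0).mean())
print(camera_params("wrist"))
E
```

```text
{'time': 0.0, 'joint_pos': [1.039, 0.334, 0.04, 1.466, -0.013, 1.343, -0.059], 'joint_vel': [0.001, 0.0, -0.0, 0.001, 0.001, -0.001, 0.002], 'effort': [-0.001, -65.856, 1.366, -40.557, 0.017, 0.012, -0.0], 'tool_pos': [0.272, -0.59, 0.23], 'orientation': [0.977, 0.215, -0.0, -0.001], 'contact_force': [-0.05, 0.161, -0.203], 'wrist_torque': [-0.007, 0.027, 0.008], 'grip_force': 0.0, 'grip_width': 0.085}
scene {'fx': 410.4849775552329, 'fy': 410.4849775552329, 'cx': 262.1440168821247, 'cy': 190.31193209247695, 'pose': array([[-0.81090785,  0.47627294, -0.33998904,  0.98429904],
       [ 0.5850151 ,  0.64628504, -0.48997243,  0.56219959],
       [-0.01363078, -0.59622121, -0.80270447,  1.06387429],
       [ 0.        ,  0.        ,  0.        ,  1.        ]])}
0.0 3.4488606 0.004094441731770833
top {'fx': 405.08510382153435, 'fy': 405.08510382153435, 'cx': 258.97113764396096, 'cy': 191.67422440912327, 'pose': array([[ 0.02385016, -0.98286671,  0.18276815,  0.34833134],
       [-0.99957399, -0.02652128, -0.01218417, -0.03332628],
       [ 0.01682266, -0.1823997 , -0.98308054,  1.14026445],
       [ 0.        ,  0.        ,  0.        ,  1.        ]])}
0.0 2.1468995 0.003931681315104167
{'fx': 297.3186396354542, 'fy': 297.3186396354542, 'cx': 256.247335757144, 'cy': 191.5737825021205, 'tool_from_camera': array([[ 3.45605120e-04, -9.51783077e-01, -3.06771666e-01,
         7.81081285e-02],
       [ 9.99999917e-01,  2.62705311e-04,  3.11523629e-04,
         7.81140824e-04],
       [-2.15912372e-04, -3.06771748e-01,  9.51783089e-01,
        -1.42445022e-01],
       [ 0.00000000e+00,  0.00000000e+00,  0.00000000e+00,
         1.00000000e+00]])}
```

View pics/top0.png

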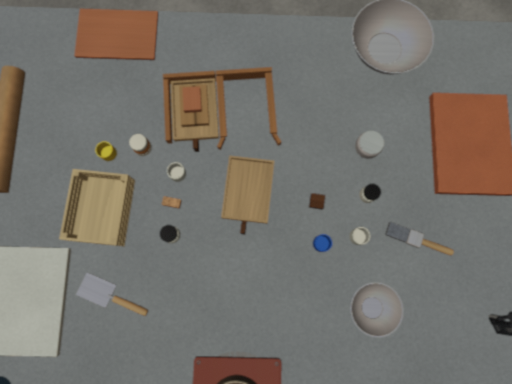

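View pics/scene0.png

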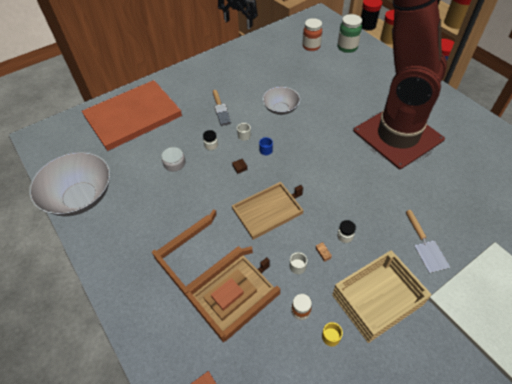

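The top view shows black-lidded pots at about (372,192) and (169,234), and white open pots at (176,171) and (361,235). The blue (322,242) and yellow (105,150) pots are decoys, and the item at (138,143) is probably the jar. The tray is at (248,190) with its grip at (243,228), the free bay is on the right of the rack, and the crate is at (97,207). Next I'll zoom in and measure.

```bash
cat > h.py <<'E'
from station import *
import cv2,numpy as np
def cast(n,u,v,z,p=None):
    p=p or camera_params(n);T=p["pose"]
    r=T[:3,:3]@np.array([(u-p["cx"])/p["fx"],(v-p["cy"])/p["fy"],1.]);o=T[:3,3]
    return (o+r*(z-o[2])/r[2])
def cloud(n,d):
    p=camera_params(n);v,u=np.mgrid[:d.shape[0],:d.shape[1]]
    c=np.stack([(u-p["cx"])/p["fx"]*d,(v-p["cy"])/p["fy"]*d,d],-1)
    return c@p["pose"][:3,:3].T+p["pose"][:3,3]
E
python3 - <<'E'
from h import *
t=cv2.imread("pics/top0.png");s=cv2.imread("pics/scene0.png")
a=cv2.resize(t[125:250,55:205],None,fx=2.6,fy=2.6,interpolation=cv2.INTER_CUBIC)
b=cv2.resize(t[125:250,300:450],None,fx=2.6,fy=2.6,interpolation=cv2.INTER_CUBIC)
c=cv2.resize(s[210:350,230:380],None,fx=2.6,fy=2.0,interpolation=cv2.INTER_CUBIC)
e=cv2.resize(s[90:230,150:300],None,fx=2.6,fy=2.0,interpolation=cv2.INTER_CUBIC)
cv2.imwrite("pics/zoom0.png",np.vstack([np.hstack([a,b]),np.hstack([c,e])])[:600])
P=cloud("top",np.load("pics/top0.npy"));z=P[...,2].copy();z[np.load("pics/top0.npy")==0]=0
n,l,st,ce=cv2.connectedComponentsWithStats((z>.012).astype(np.uint8))
for i in range(1,n):
    if st[i,4]>40:
        m=l==i;zz=np.percentile(z[m],90);q=m&(z>zz-.006);print(st[i],ce[i].round(),"zmax %.3f"%zz,P[q].mean(0).round(3), np.round(P[q].min(0),3),np.round(P[q].max(0),3))
E
```

```text
[ 351    0   83   74 3698] [394.  32.] zmax 0.076 [ 1.04  -0.438  0.076] [ 0.898 -0.539  0.07 ] [ 1.136 -0.3    0.085]
[93  9 31 10 74] [107.  13.] zmax 0.016 [1.103 0.432 0.014] [1.084 0.382 0.012] [1.115 0.473 0.018]
[118  16  18  20  83] [126.  25.] zmax 0.015 [1.064 0.369 0.013] [1.029 0.341 0.012] [1.093 0.394 0.017]
[96 24 20 15 58] [106.  32.] zmax 0.015 [1.038 0.428 0.013] [1.018 0.403 0.012] [1.065 0.457 0.018]
[128  29  14  16  55] [133.  36.] zmax 0.015 [1.026 0.346 0.013] [1.    0.322 0.012] [1.05  0.361 0.017]
[78 30 14 19 49] [85. 39.] zmax 0.015 [1.012 0.49  0.014] [0.983 0.469 0.012] [1.042 0.511 0.017]
[120  44  26  14  91] [132.  51.] zmax 0.015 [0.977 0.345 0.013] [0.957 0.307 0.012] [1.002 0.38  0.019]
[   0   65   25  128 2155] [  9. 119.] zmax 0.058 [0.784 0.672 0.056] [0.572 0.655 0.052] [0.899 0.7   0.065]
[ 162   67  119   85 2803] [215.  99.] zmax 0.044 [0.882 0.087 0.043] [ 0.672 -0.079  0.038] [0.924 0.243 0.051]
[ 179   84   30   43 1137] [193. 105.] zmax 0.047 [0.819 0.154 0.046] [0.781 0.127 0.041] [0.857 0.182 0.051]
[ 430   92   82  104 7793] [471. 14
[... 1474 characters left out ...]
5 -0.246  0.038] [ 0.441 -0.199  0.047]
[   0  246   69  111 6876] [ 31. 299.] zmax 0.022 [0.25  0.552 0.02 ] [0.108 0.468 0.016] [0.388 0.653 0.027]
[ 350  282   53   55 1634] [378. 310.] zmax 0.049 [ 0.244 -0.37   0.048] [ 0.18  -0.429  0.043] [ 0.317 -0.291  0.055]
[111 295  37  21 259] [129. 305.] zmax 0.021 [0.24  0.292 0.018] [0.218 0.246 0.015] [0.263 0.34  0.024]
[488 311  24  25 415] [501. 323.] zmax 0.338 [ 0.247 -0.527  0.34 ] [ 0.231 -0.535  0.333] [ 0.259 -0.522  0.35 ]
[193 357  18  27 144] [201. 368.] zmax 0.015 [0.085 0.093 0.014] [0.049 0.07  0.012] [0.113 0.114 0.017]
[204 357  77  27 963] [243. 373.] zmax 0.059 [0.07  0.002 0.074] [ 0.061 -0.036  0.053] [0.075 0.039 0.093]
```

View pics/zoom0.png

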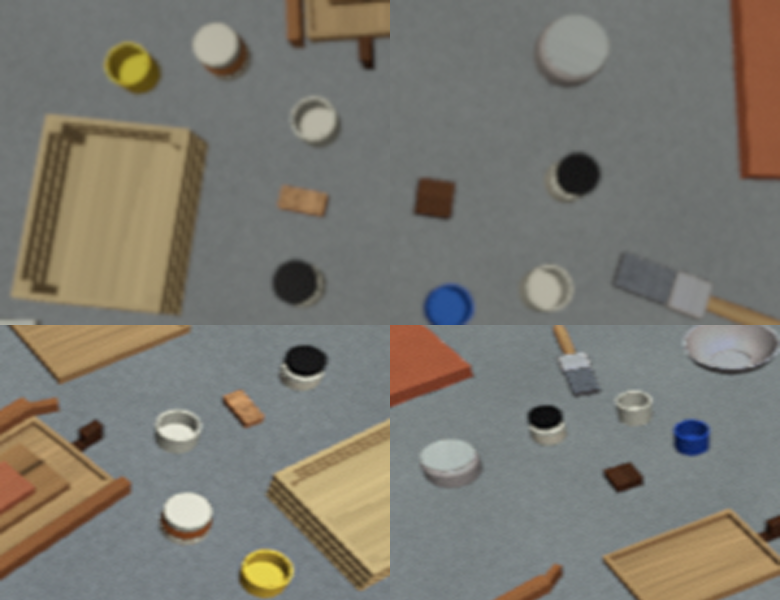

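The zoom shows two filled pots with their lids standing proud (z≈0.057), two white empties, and the bottle as the white-topped amber jar. Next I'll fit the tray and rack poses.

```bash
python3 - <<'E'
from h import *
d=np.load("pics/top0.npy");P=cloud("top",d);z=P[...,2].copy();z[d==0]=0
n,l,st,ce=cv2.connectedComponentsWithStats((z>.010).astype(np.uint8))
def rect(q,name):
    r=cv2.minAreaRect((P[q][:,:2]*1000).astype(np.float32));print(name,np.round(cv2.boxPoints(r)).tolist(),[np.round(x,1) for x in r])
L=l[190,248]; 
u=np.arange(512)[None]+0*z.astype(int);v=np.arange(384)[:,None]+0*u
reg=(u>215)&(u<280)&(v>152)&(v<242)&(z>.010)
rect(reg&(z<.03)&(v<222),"tray")
rect(reg&(v>=223),"blk all");q=reg&(z>.036);print("blk top",P[q].mean(0).round(4),q.sum())
R=(u>155)&(u<285)&(v>60)&(v<155)
print(np.histogram(z[R],bins=np.arange(.008,.06,.004)))
for x0 in np.arange(.66,.94,.02):
    m=R&(abs(P[...,0]-x0)<.01)&(z>.016)
    y=np.sort(P[m][:,1]); 
    if len(y)==0: continue
    g=np.split(y,np.where(np.diff(y)>.008)[0]+1)
    print("x%.2f"%x0,[(round(a[0],3),round(a[-1],3),round(float(np.median(P[m][:,2][(P[m][:,1]>=a[0])&(P[m][:,1]<=a[-1])])),3)) for a in g])
m=R&(z>.038)&(P[...,0]>.86);
for y0 in np.arange(-.08,.25,.04):
    k=m&(abs(P[...,1]-y0)<.02)
    if k.any():print("back y%.2f x %.4f..%.4f"%(y0,P[k][:,0].min(),P[k][:,0].max()))
# crate
k=(u>55)&(u<138)&(v>165)&(v<250)&(z>.060);rect(k,"crate")
E
```

```text
tray [[467.0, -71.0], [651.0, -86.0], [662.0, 43.0], [478.0, 59.0]] [array([564.5, -13.6]), array([130.1, 184.7]), np.float64(85.1)]
blk all [[438.0, 2.0], [438.0, -11.0], [468.0, -11.0], [468.0, 2.0]] [array([453.1,  -4.6]), array([29.5, 13.5]), np.float64(0.5)]
blk top [ 0.4515 -0.004   0.0449] 48
(array([214, 168, 367, 377, 547, 519, 804, 215, 327, 523,  95,   0]), array([0.008, 0.012, 0.016, 0.02 , 0.024, 0.028, 0.032, 0.036, 0.04 ,
       0.044, 0.048, 0.052, 0.056]))
x0.68 [(np.float64(0.067), np.float64(0.076), 0.023), (np.float64(0.131), np.float64(0.145), 0.041)]
x0.70 [(np.float64(-0.104), np.float64(-0.092), 0.024), (np.float64(0.06), np.float64(0.076), 0.023), (np.float64(0.132), np.float64(0.153), 0.043), (np.float64(0.161), np.float64(0.224), 0.022)]
x0.72 [(np.float64(-0.101), np.float64(-0.075), 0.024), (np.float64(0.051), np.float64(0.227), 0.022)]
x0.74 [(np.float64(-0.092), np.float64(-0.071), 0.033), (np.float64(0.054), np.float64(0.085), 0.032), (np.float64(0.142), np.float64(0.184), 0.024), (np.float64(0.203), np.float64(0.23), 0.032)]
x0.76 [(np.float64(-0.088)
[... 1196 characters left out ...]
57), 0.033), (np.float64(0.069), np.float64(0.241), 0.03)]
x0.90 [(np.float64(-0.074), np.float64(-0.056), 0.033), (np.float64(-0.048), np.float64(0.243), 0.04)]
x0.92 [(np.float64(-0.074), np.float64(0.052), 0.043), (np.float64(0.064), np.float64(0.064), 0.041), (np.float64(0.075), np.float64(0.078), 0.041)]
back y-0.08 x 0.8978..0.9240
back y-0.04 x 0.9060..0.9236
back y0.00 x 0.9024..0.9201
back y0.04 x 0.8996..0.9149
back y0.08 x 0.8955..0.9112
back y0.12 x 0.8911..0.9069
back y0.16 x 0.8867..0.9014
back y0.20 x 0.8834..0.8995
back y0.24 x 0.8804..0.8950
crate [[396.0, 324.0], [586.0, 308.0], [599.0, 461.0], [409.0, 476.0]] [array([497.3, 392.1]), array([153.4, 190.5]), np.float64(85.3)]
```

```bash
cat >> h.py <<'E'
from scipy.spatial.transform import Rotation as Ro
def yaw(s): x=Ro.from_quat(s["orientation"]).as_matrix()[:,0]; return np.degrees(np.arctan2(x[1],x[0]))
def plan(*wps):
    """wps: (x,y,z,yawdeg) with tool down; prints tool-frame shift and turn totals in move units, rotation first"""
    s=get_state();p=np.array(s["tool_pos"]);y=yaw(s);R=Ro.from_quat(s["orientation"]).as_matrix()
    print("t %.2f pos %s yaw %.2f tilt %.2f w %.4f F %s"%(s["time"],p.round(4),y,np.degrees(np.arccos(-R[2,2])),s["grip_width"],np.round(s["contact_force"],1)))
    for w in wps:
        c,n=np.cos(np.radians(w[3])),np.sin(np.radians(w[3]));M=np.array([[c,n,0],[n,-c,0],[0,0,-1]])
        d=M.T@(np.array(w[:3])-p)/.8; a=(y-w[3])/4
        print(w,"turn first az %.3f ; shift dx %.4f dy %.4f dz %.4f ; rows>=%.1f"%(a,*d,max(np.linalg.norm(d)*.8/.0625,abs(a))))
        p=np.array(w[:3]);y=w[3]
E
python3 - <<'E'
from h import *
plan((.560,-.356,.12,0),(.560,-.356,.004,0),(.560,-.356,.12,0),(.567+.054*.9967,-.0142-.054*.081,.12,-4.7))
E
```

```text
t 0.10 pos [ 0.2724 -0.5897  0.2305] yaw 24.80 tilt 0.09 w 0.0855 F [-0.3 -0.7 -0.7]
(0.56, -0.356, 0.12, 0) turn first az 6.199 ; shift dx 0.3595 dy -0.2921 dz 0.1381 ; rows>=6.2
(0.56, -0.356, 0.004, 0) turn first az 0.000 ; shift dx 0.0000 dy 0.0000 dz 0.1450 ; rows>=1.9
(0.56, -0.356, 0.12, 0) turn first az 0.000 ; shift dx 0.0000 dy 0.0000 dz -0.1450 ; rows>=1.9
(0.6208218, -0.018574, 0.12, -4.7) turn first az 1.175 ; shift dx 0.0412 dy -0.4266 dz 0.0000 ; rows>=5.5
```

Call:
{"op": "play_rows", "data": {"series": [{"az": 0.9,"gripper": 70},{"az": 0.9,"gripper": 70},{"az": 0.9,"gripper": 70},{"az": 0.9,"gripper": 70},{"az": 0.9,"gripper": 70},{"az": 0.9,"gripper": 70},{"az": 0.8,"gripper": 70}], "grip_force": 40}}

```text
validation failed for argument at $.se...
```

Call:
{"op": "play_rows", "data": {"series": [{"dx": 0.036,"dy": -0.0292,"dz": 0.0138},{"dx": 0.036,"dy": -0.0292,"dz": 0.0138},{"dx": 0.036,"dy": -0.0292,"dz": 0.0138},{"dx": 0.036,"dy": -0.0292,"dz": 0.0138},{"dx": 0.036,"dy": -0.0292,"dz": 0.0138},{"dx": 0.036,"dy": -0.0292,"dz": 0.0138},{"dx": 0.036,"dy": -0.0292,"dz": 0.0138},{"dx": 0.036,"dy": -0.0292,"dz": 0.0138},{"dx": 0.036,"dy": -0.0292,"dz": 0.0138},{"dx": 0.036,"dy": -0.0292,"dz": 0.0138}]}}

```text
validation failed for argument at $.se...
```

```bash
cat >> h.py <<'E'
def look():
    """pots by colour/height in the top view: centroid of the top surface"""
    im,d=capture("top");P=cloud("top",d);z=P[...,2].copy();z[d==0]=0
    n,l,st,ce=cv2.connectedComponentsWithStats(((z>.030)&(z<.075)).astype(np.uint8),connectivity=4)
    for i in range(1,n):
        if 80<st[i,4]<450 and 12<st[i,2]<30 and 12<st[i,3]<30:
            m=l==i;zz=np.percentile(z[m],80);q=P[m&(z>zz-.006)];c=(q.min(0)+q.max(0))/2
            print(ce[i].round(),"z %.3f"%zz,"c",c[:2].round(3),"mean",q.mean(0)[:2].round(3),"rgb",im[m].mean(0).round())
    return im,d
E
python3 - <<'E'
from h import *
look()
plan((.560,-.356,.12,0),(.560,-.356,.004,0))
E
```

```text
[481. 111.] z 0.033 c [ 0.812 -0.691] mean [ 0.812 -0.69 ] rgb [145.  87.  58.]
[138. 143.] z 0.060 c [0.682 0.294] mean [0.681 0.294] rgb [154. 148. 134.]
[103. 149.] z 0.042 c [0.662 0.392] mean [0.663 0.393] rgb [138. 126.  54.]
[175. 170.] z 0.042 c [0.607 0.189] mean [0.609 0.189] rgb [141. 139. 128.]
[371. 192.] z 0.056 c [ 0.561 -0.356] mean [ 0.56  -0.355] rgb [47. 47. 44.]
[168. 233.] z 0.056 c [0.432 0.195] mean [0.432 0.194] rgb [46. 46. 44.]
[361. 235.] z 0.043 c [ 0.44  -0.326] mean [ 0.44  -0.327] rgb [138. 137. 125.]
[323. 242.] z 0.043 c [ 0.418 -0.222] mean [ 0.418 -0.222] rgb [ 46.  71. 117.]
t 0.15 pos [ 0.2724 -0.5898  0.2306] yaw 24.80 tilt 0.07 w 0.0855 F [ 0.1  0.4 -0.5]
(0.56, -0.356, 0.12, 0) turn first az 6.199 ; shift dx 0.3594 dy -0.2922 dz 0.1383 ; rows>=6.2
(0.56, -0.356, 0.004, 0) turn first az 0.000 ; shift dx 0.0000 dy 0.0000 dz 0.1450 ; rows>=1.9
```

Every key seems to be required in a row.

Call:
{"op": "play_rows", "data": {"series": [{"dx": 0,"dy": 0,"dz": 0,"ax": 0,"ay": 0,"az": 0.9,"gripper": 70},{"dx": 0,"dy": 0,"dz": 0,"ax": 0,"ay": 0,"az": 0.9,"gripper": 70},{"dx": 0,"dy": 0,"dz": 0,"ax": 0,"ay": 0,"az": 0.9,"gripper": 70},{"dx": 0,"dy": 0,"dz": 0,"ax": 0,"ay": 0,"az": 0.9,"gripper": 70},{"dx": 0,"dy": 0,"dz": 0,"ax": 0,"ay": 0,"az": 0.9,"gripper": 70},{"dx": 0,"dy": 0,"dz": 0,"ax": 0,"ay": 0,"az": 0.9,"gripper": 70},{"dx": 0,"dy": 0,"dz": 0,"ax": 0,"ay": 0,"az": 0.8,"gripper": 70}], "grip_force": 40}}

```text
time: 1.02
tool_pos: [0.2725, -0.5899, 0.2309]
orientation: [1.0, -0.001, -0.0, -0.0]
contact_force: [1.2, -0.4, -0.1]
grip_width: 0.07
grip_force: 0.0
```

Call:
{"op": "play_rows", "data": {"series": [{"dx": 0.036,"dy": -0.0292,"dz": 0.0138,"ax": 0,"ay": 0,"az": 0,"gripper": 70},{"dx": 0.036,"dy": -0.0292,"dz": 0.0138,"ax": 0,"ay": 0,"az": 0,"gripper": 70},{"dx": 0.036,"dy": -0.0292,"dz": 0.0138,"ax": 0,"ay": 0,"az": 0,"gripper": 70},{"dx": 0.036,"dy": -0.0292,"dz": 0.0138,"ax": 0,"ay": 0,"az": 0,"gripper": 70},{"dx": 0.036,"dy": -0.0292,"dz": 0.0138,"ax": 0,"ay": 0,"az": 0,"gripper": 70},{"dx": 0.036,"dy": -0.0292,"dz": 0.0138,"ax": 0,"ay": 0,"az": 0,"gripper": 70},{"dx": 0.036,"dy": -0.0292,"dz": 0.0138,"ax": 0,"ay": 0,"az": 0,"gripper": 70},{"dx": 0.036,"dy": -0.0292,"dz": 0.0138,"ax": 0,"ay": 0,"az": 0,"gripper": 70},{"dx": 0.036,"dy": -0.0292,"dz": 0.0138,"ax": 0,"ay": 0,"az": 0,"gripper": 70},{"dx": 0.036,"dy": -0.0292,"dz": 0.0138,"ax": 0,"ay": 0,"az": 0,"gripper": 70}]}}

```text
time: 2.28
tool_pos: [0.5613, -0.3556, 0.1202]
orientation: [1.0, -0.0, -0.0, -0.0]
contact_force: [-0.5, -0.3, -0.2]
grip_width: 0.07
grip_force: 0.0
```

```bash
python3 - <<'E'
from h import *
look()
plan((.560,-.356,.12,0),(.560,-.356,.004,0))
E
```

```text
[138. 143.] z 0.061 c [0.682 0.294] mean [0.681 0.293] rgb [163. 157. 142.]
[103. 149.] z 0.041 c [0.662 0.392] mean [0.664 0.392] rgb [145. 133.  58.]
[175. 170.] z 0.043 c [0.608 0.188] mean [0.608 0.188] rgb [149. 148. 136.]
[492. 175.] z 0.033 c [ 0.622 -0.71 ] mean [ 0.62  -0.707] rgb [154.  94.  63.]
[371. 194.] z 0.056 c [ 0.555 -0.355] mean [ 0.555 -0.356] rgb [54. 53. 50.]
[168. 233.] z 0.056 c [0.432 0.195] mean [0.432 0.195] rgb [50. 49. 47.]
[361. 235.] z 0.043 c [ 0.441 -0.326] mean [ 0.439 -0.325] rgb [147. 145. 133.]
[323. 243.] z 0.043 c [ 0.418 -0.222] mean [ 0.417 -0.222] rgb [ 50.  77. 126.]
t 2.33 pos [ 0.5652 -0.3497  0.1184] yaw 0.33 tilt 0.24 w 0.0703 F [ 1.8  4.8 -1.3]
(0.56, -0.356, 0.12, 0) turn first az 0.083 ; shift dx -0.0066 dy 0.0079 dz -0.0019 ; rows>=0.1
(0.56, -0.356, 0.004, 0) turn first az 0.000 ; shift dx 0.0000 dy 0.0000 dz 0.1450 ; rows>=1.9
```

Call:
{"op": "play_rows", "data": {"series": [{"dx": 0,"dy": 0,"dz": 0.03,"ax": 0,"ay": 0,"az": 0,"gripper": 70},{"dx": 0,"dy": 0,"dz": 0.04,"ax": 0,"ay": 0,"az": 0,"gripper": 70},{"dx": 0,"dy": 0,"dz": 0.04,"ax": 0,"ay": 0,"az": 0,"gripper": 70},{"dx": 0,"dy": 0,"dz": 0.025,"ax": 0,"ay": 0,"az": 0,"gripper": 70},{"dx": 0,"dy": 0,"dz": 0.008,"ax": 0,"ay": 0,"az": 0,"gripper": 70},{"dx": 0,"dy": 0,"dz": 0,"ax": 0,"ay": 0,"az": 0,"gripper": 70},{"dx": 0,"dy": 0,"dz": 0,"ax": 0,"ay": 0,"az": 0,"gripper": 40},{"dx": 0,"dy": 0,"dz": 0,"ax": 0,"ay": 0,"az": 0,"gripper": 40},{"dx": 0,"dy": 0,"dz": 0,"ax": 0,"ay": 0,"az": 0,"gripper": 40},{"dx": 0,"dy": 0,"dz": 0,"ax": 0,"ay": 0,"az": 0,"gripper": 40}], "grip_force": 40}}

```text
time: 3.58
tool_pos: [0.5615, -0.357, 0.0081]
orientation: [1.0, -0.0, 0.001, 0.001]
contact_force: [-0.5, -0.1, 7.0]
grip_width: 0.0469
grip_force: 41.7
```

Call:
{"op": "play_rows", "data": {"series": [{"dx": 0,"dy": 0,"dz": -0.02,"ax": 0,"ay": 0,"az": 0,"gripper": 40},{"dx": 0,"dy": 0,"dz": -0.04,"ax": 0,"ay": 0,"az": 0,"gripper": 40},{"dx": 0,"dy": 0,"dz": -0.04,"ax": 0,"ay": 0,"az": 0,"gripper": 40},{"dx": 0,"dy": 0,"dz": -0.03,"ax": 0,"ay": 0,"az": 0,"gripper": 40},{"dx": 0,"dy": 0,"dz": 0,"ax": 0,"ay": 0,"az": 0.6,"gripper": 40},{"dx": 0,"dy": 0,"dz": 0,"ax": 0,"ay": 0,"az": 0.575,"gripper": 40}]}}

```text
time: 4.32
tool_pos: [0.5608, -0.3565, 0.112]
orientation: [0.999, -0.042, 0.001, 0.0]
contact_force: [-0.2, -0.0, -1.8]
grip_width: 0.0471
grip_force: 41.3
```

```bash
python3 - <<'E'
from h import *
look()
plan((.6208,-.0186,.11,-4.7),(.6208,-.0186,.016,-4.7))
E
```

```text
[139. 143.] z 0.060 c [0.681 0.294] mean [0.681 0.293] rgb [164. 158. 143.]
[103. 149.] z 0.042 c [0.662 0.391] mean [0.663 0.392] rgb [147. 135.  60.]
[175. 170.] z 0.042 c [0.608 0.188] mean [0.609 0.189] rgb [149. 148. 136.]
[168. 233.] z 0.056 c [0.432 0.195] mean [0.432 0.194] rgb [51. 50. 48.]
[360. 235.] z 0.043 c [ 0.44  -0.325] mean [ 0.441 -0.326] rgb [147. 145. 133.]
[323. 242.] z 0.043 c [ 0.418 -0.222] mean [ 0.418 -0.222] rgb [ 50.  77. 126.]
t 4.38 pos [ 0.5606 -0.3564  0.1117] yaw -4.89 tilt 0.04 w 0.0469 F [-0.1 -0.1 -0.9]
(0.6208, -0.0186, 0.11, -4.7) turn first az -0.047 ; shift dx 0.0404 dy -0.4270 dz 0.0021 ; rows>=5.5
(0.6208, -0.0186, 0.016, -4.7) turn first az 0.000 ; shift dx 0.0000 dy 0.0000 dz 0.1175 ; rows>=1.5
```

Call:
{"op": "play_rows", "data": {"series": [{"dx": 0.004,"dy": -0.03,"dz": 0,"ax": 0,"ay": 0,"az": 0,"gripper": 40},{"dx": 0.005,"dy": -0.06,"dz": 0,"ax": 0,"ay": 0,"az": 0,"gripper": 40},{"dx": 0.0055,"dy": -0.07,"dz": 0,"ax": 0,"ay": 0,"az": 0,"gripper": 40},{"dx": 0.0065,"dy": -0.07,"dz": 0,"ax": 0,"ay": 0,"az": 0,"gripper": 40},{"dx": 0.0065,"dy": -0.07,"dz": 0,"ax": 0,"ay": 0,"az": 0,"gripper": 40},{"dx": 0.005,"dy": -0.06,"dz": 0,"ax": 0,"ay": 0,"az": 0,"gripper": 40},{"dx": 0.004,"dy": -0.045,"dz": 0,"ax": 0,"ay": 0,"az": 0,"gripper": 40},{"dx": 0.004,"dy": -0.022,"dz": 0,"ax": 0,"ay": 0,"az": 0,"gripper": 40},{"dx": 0,"dy": 0,"dz": 0,"ax": 0,"ay": 0,"az": 0,"gripper": 40},{"dx": 0,"dy": 0,"dz": 0,"ax": 0,"ay": 0,"az": 0,"gripper": 40}]}}

```text
time: 5.62
tool_pos: [0.6207, -0.0211, 0.1105]
orientation: [0.999, -0.042, -0.0, 0.001]
contact_force: [-0.4, -0.5, -1.6]
grip_width: 0.0465
grip_force: 41.4
```

```bash
python3 - <<'E'
from h import *
plan((.6208,-.0186,.11,-4.7),(.6208,-.0186,.016,-4.7))
E
```

```text
t 5.62 pos [ 0.6207 -0.0211  0.1105] yaw -4.84 tilt 0.07 w 0.0465 F [-0.4 -0.5 -1.6]
(0.6208, -0.0186, 0.11, -4.7) turn first az -0.034 ; shift dx -0.0002 dy -0.0031 dz 0.0006 ; rows>=0.0
(0.6208, -0.0186, 0.016, -4.7) turn first az 0.000 ; shift dx 0.0000 dy 0.0000 dz 0.1175 ; rows>=1.5
```

Call:
{"op": "play_rows", "data": {"series": [{"dx": 0,"dy": -0.003,"dz": 0.03,"ax": 0,"ay": 0,"az": 0,"gripper": 40},{"dx": 0,"dy": 0,"dz": 0.04,"ax": 0,"ay": 0,"az": 0,"gripper": 40},{"dx": 0,"dy": 0,"dz": 0.03,"ax": 0,"ay": 0,"az": 0,"gripper": 40},{"dx": 0,"dy": 0,"dz": 0.012,"ax": 0,"ay": 0,"az": 0,"gripper": 40},{"dx": 0,"dy": 0,"dz": 0.006,"ax": 0,"ay": 0,"az": 0,"gripper": 40},{"dx": 0,"dy": 0,"dz": 0,"ax": 0,"ay": 0,"az": 0,"gripper": 40},{"dx": 0,"dy": 0,"dz": 0,"ax": 0,"ay": 0,"az": 0,"gripper": 40}]}}

```text
time: 6.5
tool_pos: [0.6217, -0.0164, 0.0171]
orientation: [0.999, -0.041, 0.001, -0.0]
contact_force: [-0.2, 0.3, -1.2]
grip_width: 0.047
grip_force: 41.4
```

Call:
{"op": "play_rows", "data": {"series": [{"dx": 0,"dy": 0.001,"dz": 0.0025,"ax": 0,"ay": 0,"az": 0,"gripper": 40},{"dx": 0,"dy": 0,"dz": 0,"ax": 0,"ay": 0,"az": 0,"gripper": 40},{"dx": 0,"dy": 0,"dz": 0,"ax": 0,"ay": 0,"az": 0,"gripper": 66},{"dx": 0,"dy": 0,"dz": 0,"ax": 0,"ay": 0,"az": 0,"gripper": 66},{"dx": 0,"dy": 0,"dz": 0,"ax": 0,"ay": 0,"az": 0,"gripper": 66},{"dx": 0,"dy": 0,"dz": -0.03,"ax": 0,"ay": 0,"az": 0,"gripper": 66},{"dx": 0,"dy": 0,"dz": -0.04,"ax": 0,"ay": 0,"az": 0,"gripper": 66},{"dx": 0,"dy": 0,"dz": -0.03,"ax": 0,"ay": 0,"az": 0,"gripper": 66},{"dx": 0,"dy": 0,"dz": 0,"ax": 0,"ay": 0,"az": 0,"gripper": 0},{"dx": 0,"dy": 0,"dz": 0,"ax": 0,"ay": 0,"az": 0,"gripper": 0}]}}

```text
time: 7.75
tool_pos: [0.6206, -0.0172, 0.0933]
orientation: [0.999, -0.041, -0.0, 0.0]
contact_force: [-0.3, 0.2, -0.8]
grip_width: 0.0302
grip_force: 0.0
```

Call:
{"op": "play_rows", "data": {"series": [{"dx": 0,"dy": 0,"dz": 0,"ax": 0,"ay": 0,"az": 0,"gripper": 0},{"dx": 0,"dy": 0,"dz": 0,"ax": 0,"ay": 0,"az": 0,"gripper": 0},{"dx": 0,"dy": 0,"dz": 0,"ax": 0,"ay": 0,"az": 0,"gripper": 0}]}}

```text
time: 8.12
tool_pos: [0.6209, -0.0171, 0.0937]
orientation: [0.999, -0.041, -0.0, -0.0]
contact_force: [-0.0, -0.8, -0.6]
grip_width: -0.0005
grip_force: 0.0
```

```bash
python3 - <<'E'
from h import *
im,d=capture("scene");P=cloud("scene",d)
u0=cv2.resize(im[170:260,210:330],None,fx=5,fy=5,interpolation=cv2.INTER_CUBIC);cv2.imwrite("pics/s1.png",u0[:,:,::-1])
z=P[...,2];m=(d>0)&(im.max(2)<75)&(abs(P[...,0]-.62)<.05)&(abs(P[...,1]+.016)<.05)&(z<.075)&(z>.03)
q=P[m];print(len(q),q.mean(0),q.min(0),q.max(0),np.percentile(q[:,2],[50,80,95]))
plan((.6208,-.0186,.066,-4.7))
E
```

```text
155 [ 0.62482987 -0.01312349  0.05869721] [ 0.60163877 -0.03866983  0.05011964] [0.64472323 0.00726863 0.0653921 ] [0.0586953  0.0608535  0.06228555]
t 8.18 pos [ 0.6209 -0.0171  0.0938] yaw -4.70 tilt 0.03 w 0.0003 F [ 0.6  0.2 -0. ]
(0.6208, -0.0186, 0.066, -4.7) turn first az -0.001 ; shift dx 0.0000 dy 0.0019 dz 0.0348 ; rows>=0.4
```

View pics/s1.png

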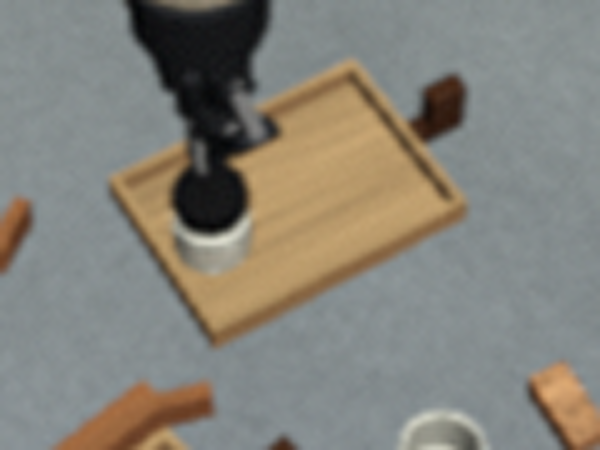

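The pot stands in the tray with its lid proud and the closed fingers above it. Now I'll press the lid in small steps.

Call:
{"op": "play_rows", "data": {"series": [{"dx": 0,"dy": 0,"dz": 0.02,"ax": 0,"ay": 0,"az": 0,"gripper": 0},{"dx": 0,"dy": 0,"dz": 0.014,"ax": 0,"ay": 0,"az": 0,"gripper": 0},{"dx": 0,"dy": 0,"dz": 0.003,"ax": 0,"ay": 0,"az": 0,"gripper": 0},{"dx": 0,"dy": 0,"dz": 0.003,"ax": 0,"ay": 0,"az": 0,"gripper": 0},{"dx": 0,"dy": 0,"dz": 0.002,"ax": 0,"ay": 0,"az": 0,"gripper": 0},{"dx": 0,"dy": 0,"dz": 0,"ax": 0,"ay": 0,"az": 0,"gripper": 0}]}}

```text
time: 8.93
tool_pos: [0.6213, -0.0171, 0.0608]
orientation: [0.999, -0.041, 0.0, -0.0]
contact_force: [-0.4, -0.5, 1.0]
grip_width: 0.0
grip_force: 0.4
```

Call:
{"op": "play_rows", "data": {"series": [{"dx": 0,"dy": 0,"dz": 0.003,"ax": 0,"ay": 0,"az": 0,"gripper": 0},{"dx": 0,"dy": 0,"dz": 0.003,"ax": 0,"ay": 0,"az": 0,"gripper": 0},{"dx": 0,"dy": 0,"dz": 0.002,"ax": 0,"ay": 0,"az": 0,"gripper": 0},{"dx": 0,"dy": 0,"dz": 0,"ax": 0,"ay": 0,"az": 0,"gripper": 0}]}}

```text
time: 9.43
tool_pos: [0.6213, -0.0171, 0.0542]
orientation: [0.999, -0.041, 0.0, -0.0]
contact_force: [-0.2, -0.1, 3.5]
grip_width: 0.0002
grip_force: 2.0
```

Call:
{"op": "play_rows", "data": {"series": [{"dx": 0,"dy": 0,"dz": 0.002,"ax": 0,"ay": 0,"az": 0,"gripper": 0},{"dx": 0,"dy": 0,"dz": 0.001,"ax": 0,"ay": 0,"az": 0,"gripper": 0},{"dx": 0,"dy": 0,"dz": 0,"ax": 0,"ay": 0,"az": 0,"gripper": 0}]}}

```text
time: 9.8
tool_pos: [0.6216, -0.017, 0.054]
orientation: [0.999, -0.041, 0.001, 0.0]
contact_force: [-8.2, 0.4, 22.8]
grip_width: 0.0002
grip_force: 11.5
```

Call:
{"op": "play_rows", "data": {"series": [{"dx": 0,"dy": 0,"dz": -0.015,"ax": 0,"ay": 0,"az": 0,"gripper": 0},{"dx": 0,"dy": 0,"dz": -0.035,"ax": 0,"ay": 0,"az": 0,"gripper": 0},{"dx": 0,"dy": 0,"dz": -0.035,"ax": 0,"ay": 0,"az": -0.6,"gripper": 70},{"dx": 0,"dy": 0,"dz": 0,"ax": 0,"ay": 0,"az": -0.575,"gripper": 70}]}}

```text
time: 10.3
tool_pos: [0.6224, -0.017, 0.1221]
orientation: [1.0, 0.001, 0.002, -0.0]
contact_force: [-0.2, -0.4, -1.2]
grip_width: 0.0357
grip_force: 0.0
```

```bash
python3 - <<'E'
from h import *
look()
plan((.432,.195,.12,0),(.432,.195,.0055,0))
E
```

```text
[138. 143.] z 0.060 c [0.681 0.294] mean [0.681 0.294] rgb [171. 165. 149.]
[104. 149.] z 0.042 c [0.662 0.392] mean [0.663 0.392] rgb [151. 138.  61.]
[466. 169.] z 0.033 c [ 0.635 -0.629] mean [ 0.635 -0.634] rgb [160.  98.  67.]
[175. 170.] z 0.042 c [0.607 0.189] mean [0.608 0.189] rgb [156. 155. 143.]
[168. 233.] z 0.056 c [0.432 0.195] mean [0.432 0.195] rgb [54. 53. 51.]
[360. 235.] z 0.043 c [ 0.44  -0.326] mean [ 0.44  -0.326] rgb [153. 152. 139.]
t 10.35 pos [ 0.6217 -0.0171  0.1207] yaw 0.18 tilt 0.10 w 0.0434 F [-0.3  0.1 -0.5]
(0.432, 0.195, 0.12, 0) turn first az 0.045 ; shift dx -0.2371 dy -0.2651 dz 0.0009 ; rows>=4.6
(0.432, 0.195, 0.0055, 0) turn first az 0.000 ; shift dx 0.0000 dy 0.0000 dz 0.1431 ; rows>=1.8
```

Call:
{"op": "play_rows", "data": {"series": [{"dx": -0.017,"dy": -0.019,"dz": 0,"ax": 0,"ay": 0,"az": 0.04,"gripper": 70},{"dx": -0.04,"dy": -0.045,"dz": 0,"ax": 0,"ay": 0,"az": 0,"gripper": 70},{"dx": -0.047,"dy": -0.053,"dz": 0,"ax": 0,"ay": 0,"az": 0,"gripper": 70},{"dx": -0.047,"dy": -0.053,"dz": 0,"ax": 0,"ay": 0,"az": 0,"gripper": 70},{"dx": -0.04,"dy": -0.045,"dz": 0,"ax": 0,"ay": 0,"az": 0,"gripper": 70},{"dx": -0.029,"dy": -0.031,"dz": 0,"ax": 0,"ay": 0,"az": 0,"gripper": 70},{"dx": -0.017,"dy": -0.019,"dz": 0,"ax": 0,"ay": 0,"az": 0,"gripper": 70},{"dx": 0,"dy": 0,"dz": 0,"ax": 0,"ay": 0,"az": 0,"gripper": 70},{"dx": 0,"dy": 0,"dz": 0,"ax": 0,"ay": 0,"az": 0,"gripper": 70}]}}

```text
time: 11.48
tool_pos: [0.4319, 0.1949, 0.1194]
orientation: [1.0, -0.002, -0.0, 0.0]
contact_force: [0.8, -0.6, -0.5]
grip_width: 0.07
grip_force: 0.0
```

```bash
python3 - <<'E'
from h import *
look()
plan((.432,.195,.12,0),(.432,.195,.0055,0))
E
```

```text
[138. 143.] z 0.060 c [0.681 0.294] mean [0.681 0.294] rgb [165. 159. 144.]
[249. 168.] z 0.055 c [ 0.619 -0.018] mean [ 0.619 -0.017] rgb [49. 45. 40.]
[175. 170.] z 0.042 c [0.608 0.189] mean [0.608 0.188] rgb [151. 150. 138.]
[361. 235.] z 0.043 c [ 0.441 -0.326] mean [ 0.44  -0.326] rgb [150. 148. 135.]
[323. 242.] z 0.043 c [ 0.418 -0.222] mean [ 0.418 -0.223] rgb [ 51.  78. 127.]
t 11.53 pos [0.4322 0.1947 0.1195] yaw -0.23 tilt 0.03 w 0.0699 F [ 0.3  0.4 -0.4]
(0.432, 0.195, 0.12, 0) turn first az -0.058 ; shift dx -0.0002 dy -0.0004 dz -0.0006 ; rows>=0.1
(0.432, 0.195, 0.0055, 0) turn first az 0.000 ; shift dx 0.0000 dy 0.0000 dz 0.1431 ; rows>=1.8
```

Call:
{"op": "play_rows", "data": {"series": [{"dx": 0,"dy": 0,"dz": 0.03,"ax": 0,"ay": 0,"az": 0,"gripper": 70},{"dx": 0,"dy": 0,"dz": 0.04,"ax": 0,"ay": 0,"az": 0,"gripper": 70},{"dx": 0,"dy": 0,"dz": 0.04,"ax": 0,"ay": 0,"az": 0,"gripper": 70},{"dx": 0,"dy": 0,"dz": 0.023,"ax": 0,"ay": 0,"az": 0,"gripper": 70},{"dx": 0,"dy": 0,"dz": 0.008,"ax": 0,"ay": 0,"az": 0,"gripper": 70},{"dx": 0,"dy": 0,"dz": 0,"ax": 0,"ay": 0,"az": 0,"gripper": 70},{"dx": 0,"dy": 0,"dz": 0,"ax": 0,"ay": 0,"az": 0,"gripper": 40},{"dx": 0,"dy": 0,"dz": 0,"ax": 0,"ay": 0,"az": 0,"gripper": 40},{"dx": 0,"dy": 0,"dz": 0,"ax": 0,"ay": 0,"az": 0,"gripper": 40},{"dx": 0,"dy": 0,"dz": 0,"ax": 0,"ay": 0,"az": 0,"gripper": 40}]}}

```text
time: 12.78
tool_pos: [0.4328, 0.1957, 0.008]
orientation: [1.0, -0.002, 0.001, -0.0]
contact_force: [-0.6, -0.7, 6.2]
grip_width: 0.0466
grip_force: 40.9
```

Call:
{"op": "play_rows", "data": {"series": [{"dx": 0,"dy": 0,"dz": -0.02,"ax": 0,"ay": 0,"az": 0,"gripper": 40},{"dx": 0,"dy": 0,"dz": -0.04,"ax": 0,"ay": 0,"az": 0,"gripper": 40},{"dx": 0,"dy": 0,"dz": -0.04,"ax": 0,"ay": 0,"az": 0,"gripper": 40},{"dx": 0,"dy": 0,"dz": -0.03,"ax": 0,"ay": 0,"az": 0.6,"gripper": 40},{"dx": 0,"dy": 0,"dz": 0,"ax": 0,"ay": 0,"az": 0.575,"gripper": 40},{"dx": 0,"dy": 0,"dz": 0,"ax": 0,"ay": 0,"az": 0,"gripper": 40}]}}

```text
time: 13.52
tool_pos: [0.4321, 0.1955, 0.112]
orientation: [0.999, -0.042, 0.001, -0.0]
contact_force: [-0.6, -0.1, -0.9]
grip_width: 0.0468
grip_force: 41.4
```

```bash
python3 - <<'E'
from h import *
look()
plan((.567,-.0142,.11,-4.7),(.567,-.0142,.016,-4.7))
E
```

```text
[494. 111.] z 0.033 c [ 0.812 -0.727] mean [ 0.811 -0.728] rgb [155.  95.  64.]
[138. 143.] z 0.061 c [0.682 0.294] mean [0.681 0.293] rgb [167. 161. 146.]
[104. 149.] z 0.042 c [0.663 0.392] mean [0.663 0.392] rgb [150. 137.  61.]
[249. 168.] z 0.055 c [ 0.619 -0.018] mean [ 0.619 -0.017] rgb [49. 45. 39.]
[175. 170.] z 0.042 c [0.608 0.189] mean [0.608 0.189] rgb [152. 151. 139.]
[360. 235.] z 0.043 c [ 0.441 -0.325] mean [ 0.441 -0.325] rgb [150. 148. 135.]
[323. 243.] z 0.043 c [ 0.418 -0.222] mean [ 0.418 -0.223] rgb [ 51.  77. 127.]
t 13.57 pos [0.4319 0.1954 0.1116] yaw -4.81 tilt 0.03 w 0.0466 F [-0.1 -0.4 -1.3]
(0.567, -0.0142, 0.11, -4.7) turn first az -0.027 ; shift dx 0.1897 dy 0.2473 dz 0.0020 ; rows>=4.0
(0.567, -0.0142, 0.016, -4.7) turn first az 0.000 ; shift dx 0.0000 dy 0.0000 dz 0.1175 ; rows>=1.5
```

Call:
{"op": "play_rows", "data": {"series": [{"dx": 0.013,"dy": 0.017,"dz": 0,"ax": 0,"ay": 0,"az": 0,"gripper": 40},{"dx": 0.032,"dy": 0.042,"dz": 0,"ax": 0,"ay": 0,"az": 0,"gripper": 40},{"dx": 0.037,"dy": 0.05,"dz": 0,"ax": 0,"ay": 0,"az": 0,"gripper": 40},{"dx": 0.037,"dy": 0.05,"dz": 0,"ax": 0,"ay": 0,"az": 0,"gripper": 40},{"dx": 0.032,"dy": 0.042,"dz": 0,"ax": 0,"ay": 0,"az": 0,"gripper": 40},{"dx": 0.023,"dy": 0.029,"dz": 0,"ax": 0,"ay": 0,"az": 0,"gripper": 40},{"dx": 0.013,"dy": 0.017,"dz": 0,"ax": 0,"ay": 0,"az": 0,"gripper": 40},{"dx": 0,"dy": 0,"dz": 0,"ax": 0,"ay": 0,"az": 0,"gripper": 40},{"dx": 0,"dy": 0,"dz": 0,"ax": 0,"ay": 0,"az": 0,"gripper": 40}]}}

```text
time: 14.7
tool_pos: [0.5638, -0.0129, 0.1108]
orientation: [0.999, -0.042, -0.0, -0.0]
contact_force: [-0.6, 0.2, -1.4]
grip_width: 0.0468
grip_force: 41.4
```

```bash
python3 - <<'E'
from h import *
plan((.565,-.0142,.0142,-4.7))
E
```

```text
t 14.70 pos [ 0.5638 -0.0129  0.1108] yaw -4.78 tilt 0.05 w 0.0468 F [-0.6  0.2 -1.4]
(0.565, -0.0142, 0.0142, -4.7) turn first az -0.019 ; shift dx 0.0017 dy 0.0015 dz 0.1207 ; rows>=1.5
```

Call:
{"op": "play_rows", "data": {"series": [{"dx": 0.001,"dy": 0.001,"dz": 0.03,"ax": 0,"ay": 0,"az": 0,"gripper": 40},{"dx": 0,"dy": 0,"dz": 0.04,"ax": 0,"ay": 0,"az": 0,"gripper": 40},{"dx": 0,"dy": 0,"dz": 0.03,"ax": 0,"ay": 0,"az": 0,"gripper": 40},{"dx": 0,"dy": 0,"dz": 0.012,"ax": 0,"ay": 0,"az": 0,"gripper": 40},{"dx": 0,"dy": 0,"dz": 0.006,"ax": 0,"ay": 0,"az": 0,"gripper": 40},{"dx": 0,"dy": 0,"dz": 0.0025,"ax": 0,"ay": 0,"az": 0,"gripper": 40},{"dx": 0,"dy": 0,"dz": 0,"ax": 0,"ay": 0,"az": 0,"gripper": 40},{"dx": 0,"dy": 0,"dz": 0,"ax": 0,"ay": 0,"az": 0,"gripper": 40}]}}

```text
time: 15.7
tool_pos: [0.5654, -0.015, 0.0151]
orientation: [0.999, -0.042, 0.0, -0.0]
contact_force: [-1.4, 0.5, -0.1]
grip_width: 0.047
grip_force: 41.4
```

Call:
{"op": "play_rows", "data": {"series": [{"dx": 0,"dy": 0,"dz": 0,"ax": 0,"ay": 0,"az": 0,"gripper": 66},{"dx": 0,"dy": 0,"dz": 0,"ax": 0,"ay": 0,"az": 0,"gripper": 66},{"dx": 0,"dy": 0,"dz": 0,"ax": 0,"ay": 0,"az": 0,"gripper": 66},{"dx": 0,"dy": 0,"dz": -0.03,"ax": 0,"ay": 0,"az": 0,"gripper": 66},{"dx": 0,"dy": 0,"dz": -0.04,"ax": 0,"ay": 0,"az": 0,"gripper": 66},{"dx": 0,"dy": 0,"dz": -0.03,"ax": 0,"ay": 0,"az": 0,"gripper": 66},{"dx": 0,"dy": 0,"dz": 0,"ax": 0,"ay": 0,"az": 0,"gripper": 0},{"dx": 0,"dy": 0,"dz": 0,"ax": 0,"ay": 0,"az": 0,"gripper": 0},{"dx": 0,"dy": 0,"dz": 0,"ax": 0,"ay": 0,"az": 0,"gripper": 0},{"dx": 0,"dy": 0,"dz": 0,"ax": 0,"ay": 0,"az": 0,"gripper": 0}]}}

```text
time: 16.95
tool_pos: [0.5646, -0.015, 0.0938]
orientation: [0.999, -0.042, -0.001, -0.0]
contact_force: [0.6, 0.6, 0.1]
grip_width: -0.0002
grip_force: 0.0
```

```bash
python3 - <<'E'
from h import *
look()
im,d=capture("scene");P=cloud("scene",d)
z=P[...,2];m=(d>0)&(im.max(2)<75)&(abs(P[...,0]-.565)<.03)&(abs(P[...,1]+.014)<.04)&(z<.075)&(z>.03)
q=P[m];print(len(q),q.mean(0),q.min(0),q.max(0),np.percentile(q[:,2],[50,80,95]))
plan((.565,-.0142,.066,-4.7))
E
```

```text
[469. 128.] z 0.032 c [ 0.757 -0.649] mean [ 0.758 -0.649] rgb [156.  95.  65.]
[487. 138.] z 0.033 c [ 0.73  -0.698] mean [ 0.728 -0.701] rgb [155.  95.  64.]
[138. 143.] z 0.061 c [0.681 0.294] mean [0.681 0.294] rgb [167. 161. 146.]
[103. 149.] z 0.041 c [0.663 0.392] mean [0.663 0.392] rgb [149. 137.  61.]
[175. 170.] z 0.042 c [0.608 0.189] mean [0.608 0.188] rgb [153. 152. 140.]
[473. 174.] z 0.032 c [ 0.622 -0.65 ] mean [ 0.622 -0.651] rgb [156.  96.  65.]
[361. 236.] z 0.043 c [ 0.44  -0.326] mean [ 0.438 -0.327] rgb [151. 150. 137.]
[322. 243.] z 0.043 c [ 0.418 -0.222] mean [ 0.418 -0.223] rgb [ 52.  79. 129.]
152 [ 0.57051798 -0.01198586  0.05861447] [ 0.54659075 -0.03620204  0.04687709] [0.58932031 0.01071917 0.06515676] [0.05892903 0.06069616 0.06220021]
t 17.05 pos [ 0.5648 -0.015   0.094 ] yaw -4.86 tilt 0.04 w 0.0001 F [-0.9 -1.  -0.7]
(0.565, -0.0142, 0.066, -4.7) turn first az -0.041 ; shift dx 0.0001 dy -0.0010 dz 0.0351 ; rows>=0.4
```

Same press sequence as before.

Call:
{"op": "play_rows", "data": {"series": [{"dx": 0,"dy": 0,"dz": 0.02,"ax": 0,"ay": 0,"az": 0,"gripper": 0},{"dx": 0,"dy": 0,"dz": 0.014,"ax": 0,"ay": 0,"az": 0,"gripper": 0},{"dx": 0,"dy": 0,"dz": 0.003,"ax": 0,"ay": 0,"az": 0,"gripper": 0},{"dx": 0,"dy": 0,"dz": 0.003,"ax": 0,"ay": 0,"az": 0,"gripper": 0},{"dx": 0,"dy": 0,"dz": 0.002,"ax": 0,"ay": 0,"az": 0,"gripper": 0},{"dx": 0,"dy": 0,"dz": 0.003,"ax": 0,"ay": 0,"az": 0,"gripper": 0},{"dx": 0,"dy": 0,"dz": 0.003,"ax": 0,"ay": 0,"az": 0,"gripper": 0},{"dx": 0,"dy": 0,"dz": 0.002,"ax": 0,"ay": 0,"az": 0,"gripper": 0},{"dx": 0,"dy": 0,"dz": 0.002,"ax": 0,"ay": 0,"az": 0,"gripper": 0},{"dx": 0,"dy": 0,"dz": 0,"ax": 0,"ay": 0,"az": 0,"gripper": 0}]}}

```text
time: 18.3
tool_pos: [0.5655, -0.015, 0.054]
orientation: [0.999, -0.042, 0.0, 0.0]
contact_force: [-5.4, -0.1, 14.8]
grip_width: -0.0002
grip_force: 7.2
```

Call:
{"op": "play_rows", "data": {"series": [{"dx": 0,"dy": 0,"dz": 0.001,"ax": 0,"ay": 0,"az": 0,"gripper": 0},{"dx": 0,"dy": 0,"dz": 0,"ax": 0,"ay": 0,"az": 0,"gripper": 0}]}}

```text
time: 18.55
tool_pos: [0.5656, -0.015, 0.054]
orientation: [0.999, -0.042, 0.001, 0.0]
contact_force: [-8.6, 0.2, 21.2]
grip_width: 0.0001
grip_force: 10.9
```

Call:
{"op": "play_rows", "data": {"series": [{"dx": 0,"dy": 0,"dz": -0.015,"ax": 0,"ay": 0,"az": 0,"gripper": 0},{"dx": 0,"dy": 0,"dz": -0.035,"ax": 0,"ay": 0,"az": 0,"gripper": 0},{"dx": 0,"dy": 0,"dz": -0.035,"ax": 0,"ay": 0,"az": -0.6,"gripper": 70},{"dx": 0,"dy": 0,"dz": 0,"ax": 0,"ay": 0,"az": -0.6,"gripper": 70},{"dx": 0,"dy": 0,"dz": 0,"ax": 0,"ay": 0,"az": 0,"gripper": 70}]}}

```text
time: 19.18
tool_pos: [0.5651, -0.0151, 0.1202]
orientation: [1.0, -0.001, 0.0, 0.0]
contact_force: [0.5, -1.0, 0.3]
grip_width: 0.0543
grip_force: 0.0
```

```bash
python3 - <<'E'
from h import *
look()
plan((.608,.1885,.12,0),(.608,.1885,.0055,0))
E
```

```text
[498. 122.] z 0.032 c [ 0.775 -0.737] mean [ 0.78  -0.737] rgb [156.  96.  65.]
[138. 143.] z 0.061 c [0.681 0.295] mean [0.681 0.294] rgb [167. 161. 146.]
[104. 149.] z 0.042 c [0.662 0.392] mean [0.662 0.392] rgb [149. 137.  60.]
[175. 170.] z 0.042 c [0.608 0.189] mean [0.609 0.188] rgb [153. 152. 140.]
[360. 235.] z 0.043 c [ 0.44  -0.325] mean [ 0.44  -0.326] rgb [151. 150. 137.]
t 19.23 pos [ 0.5648 -0.0151  0.1198] yaw -0.12 tilt 0.03 w 0.0617 F [ 0.8 -0.  -1. ]
(0.608, 0.1885, 0.12, 0) turn first az -0.031 ; shift dx 0.0540 dy -0.2545 dz -0.0003 ; rows>=3.3
(0.608, 0.1885, 0.0055, 0) turn first az 0.000 ; shift dx 0.0000 dy 0.0000 dz 0.1431 ; rows>=1.8
```

Call:
{"op": "play_rows", "data": {"series": [{"dx": 0.004,"dy": -0.02,"dz": 0,"ax": 0,"ay": 0,"az": 0,"gripper": 70},{"dx": 0.009,"dy": -0.042,"dz": 0,"ax": 0,"ay": 0,"az": 0,"gripper": 70},{"dx": 0.011,"dy": -0.051,"dz": 0,"ax": 0,"ay": 0,"az": 0,"gripper": 70},{"dx": 0.011,"dy": -0.051,"dz": 0,"ax": 0,"ay": 0,"az": 0,"gripper": 70},{"dx": 0.009,"dy": -0.042,"dz": 0,"ax": 0,"ay": 0,"az": 0,"gripper": 70},{"dx": 0.006,"dy": -0.028,"dz": 0,"ax": 0,"ay": 0,"az": 0,"gripper": 70},{"dx": 0.004,"dy": -0.02,"dz": 0,"ax": 0,"ay": 0,"az": 0,"gripper": 70},{"dx": 0,"dy": 0,"dz": 0,"ax": 0,"ay": 0,"az": 0,"gripper": 70},{"dx": 0,"dy": 0,"dz": 0,"ax": 0,"ay": 0,"az": 0,"gripper": 70}]}}

```text
time: 20.35
tool_pos: [0.6086, 0.1866, 0.12]
orientation: [1.0, -0.001, -0.0, 0.0]
contact_force: [-0.3, 0.9, 0.4]
grip_width: 0.0699
grip_force: 0.0
```

```bash
python3 - <<'E'
from h import *
look()
im,_=capture("scene");cv2.imwrite("pics/s2.png",cv2.resize(im[160:310,210:410],None,fx=4,fy=4)[:,:,::-1])
plan((.608,.1885,.12,0),(.608,.1885,.0055,0))
E
```

```text
[499. 163.] z 0.032 c [ 0.665 -0.727] mean [ 0.656 -0.73 ] rgb [162. 100.  68.]
[249. 168.] z 0.055 c [ 0.619 -0.017] mean [ 0.619 -0.017] rgb [52. 48. 42.]
[446. 176.] z 0.032 c [ 0.611 -0.577] mean [ 0.613 -0.575] rgb [161. 100.  68.]
[248. 187.] z 0.055 c [ 0.565 -0.016] mean [ 0.565 -0.015] rgb [51. 47. 42.]
[360. 235.] z 0.042 c [ 0.441 -0.326] mean [ 0.44  -0.326] rgb [156. 154. 141.]
t 20.45 pos [0.6087 0.1865 0.1202] yaw -0.18 tilt 0.04 w 0.0698 F [ 0.  -0.1 -0.2]
(0.608, 0.1885, 0.12, 0) turn first az -0.045 ; shift dx -0.0008 dy -0.0025 dz 0.0003 ; rows>=0.0
(0.608, 0.1885, 0.0055, 0) turn first az 0.000 ; shift dx 0.0000 dy 0.0000 dz 0.1431 ; rows>=1.8
```

View pics/s2.png

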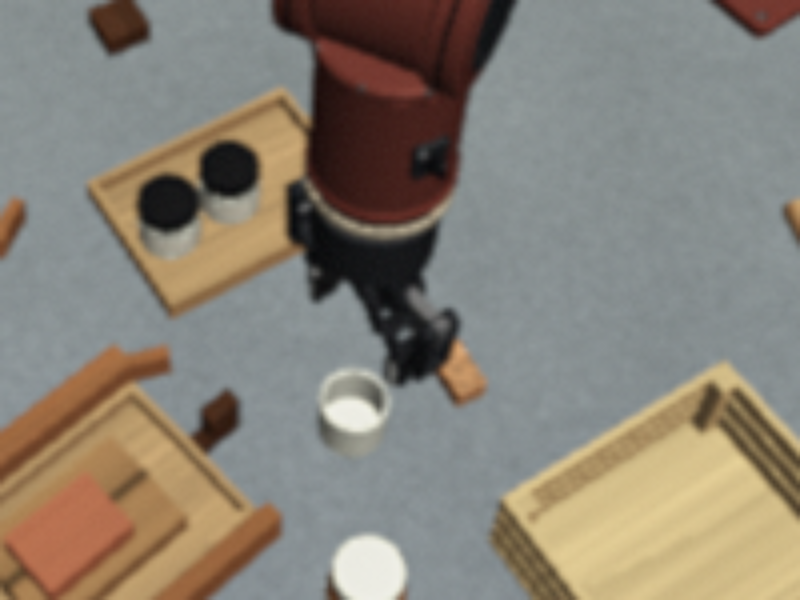

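The scene view shows both pots upright in the tray with lids seated, and the empty still at about (298,262). Going down on it.

Call:
{"op": "play_rows", "data": {"series": [{"dx": -0.001,"dy": -0.002,"dz": 0.03,"ax": 0,"ay": 0,"az": 0,"gripper": 70},{"dx": 0,"dy": 0,"dz": 0.04,"ax": 0,"ay": 0,"az": 0,"gripper": 70},{"dx": 0,"dy": 0,"dz": 0.04,"ax": 0,"ay": 0,"az": 0,"gripper": 70},{"dx": 0,"dy": 0,"dz": 0.023,"ax": 0,"ay": 0,"az": 0,"gripper": 70},{"dx": 0,"dy": 0,"dz": 0.006,"ax": 0,"ay": 0,"az": 0,"gripper": 70},{"dx": 0,"dy": 0,"dz": 0,"ax": 0,"ay": 0,"az": 0,"gripper": 70},{"dx": 0,"dy": 0,"dz": 0,"ax": 0,"ay": 0,"az": 0,"gripper": 40},{"dx": 0,"dy": 0,"dz": 0,"ax": 0,"ay": 0,"az": 0,"gripper": 40},{"dx": 0,"dy": 0,"dz": 0,"ax": 0,"ay": 0,"az": 0,"gripper": 40},{"dx": 0,"dy": 0,"dz": 0,"ax": 0,"ay": 0,"az": 0,"gripper": 40}], "grip_force": 30}}

```text
time: 21.7
tool_pos: [0.6086, 0.1901, 0.0104]
orientation: [1.0, -0.001, 0.001, -0.0]
contact_force: [-1.7, -1.0, 6.0]
grip_width: 0.0468
grip_force: 31.3
```

Call:
{"op": "play_rows", "data": {"series": [{"dx": 0,"dy": 0,"dz": -0.02,"ax": 0,"ay": 0,"az": 0,"gripper": 40},{"dx": 0,"dy": 0,"dz": -0.05,"ax": 0,"ay": 0,"az": 0,"gripper": 40},{"dx": 0,"dy": 0,"dz": -0.05,"ax": 0,"ay": 0,"az": 0,"gripper": 40},{"dx": 0,"dy": 0,"dz": -0.05,"ax": 0,"ay": 0,"az": 0,"gripper": 40},{"dx": 0,"dy": 0,"dz": -0.01,"ax": 0,"ay": 0,"az": 0.6,"gripper": 40},{"dx": 0,"dy": 0,"dz": 0,"ax": 0,"ay": 0,"az": 0.6,"gripper": 40},{"dx": 0,"dy": 0,"dz": 0,"ax": 0,"ay": 0,"az": 0,"gripper": 40}]}}

```text
time: 22.58
tool_pos: [0.6077, 0.1898, 0.154]
orientation: [0.999, -0.042, 0.0, -0.0]
contact_force: [-0.2, -1.1, -0.9]
grip_width: 0.047
grip_force: 31.1
```

```bash
python3 - <<'E'
from h import *
plan((.545,.385,.15,-4.8),(.545,.385,.05,-4.8))
E
```

```text
t 22.57 pos [0.6077 0.1898 0.154 ] yaw -4.84 tilt 0.05 w 0.0470 F [-0.2 -1.1 -0.9]
(0.545, 0.385, 0.15, -4.8) turn first az -0.011 ; shift dx -0.0985 dy -0.2366 dz 0.0050 ; rows>=3.3
(0.545, 0.385, 0.05, -4.8) turn first az 0.000 ; shift dx 0.0000 dy 0.0000 dz 0.1250 ; rows>=1.6
```

Call:
{"op": "play_rows", "data": {"series": [{"dx": -0.007,"dy": -0.018,"dz": 0,"ax": 0,"ay": 0,"az": 0,"gripper": 40},{"dx": -0.017,"dy": -0.04,"dz": 0,"ax": 0,"ay": 0,"az": 0,"gripper": 40},{"dx": -0.02,"dy": -0.047,"dz": 0,"ax": 0,"ay": 0,"az": 0,"gripper": 40},{"dx": -0.02,"dy": -0.047,"dz": 0,"ax": 0,"ay": 0,"az": 0,"gripper": 40},{"dx": -0.017,"dy": -0.04,"dz": 0,"ax": 0,"ay": 0,"az": 0,"gripper": 40},{"dx": -0.012,"dy": -0.028,"dz": 0,"ax": 0,"ay": 0,"az": 0,"gripper": 40},{"dx": -0.006,"dy": -0.018,"dz": 0,"ax": 0,"ay": 0,"az": 0,"gripper": 40},{"dx": 0,"dy": 0,"dz": 0,"ax": 0,"ay": 0,"az": 0,"gripper": 40},{"dx": 0,"dy": 0,"dz": 0,"ax": 0,"ay": 0,"az": 0,"gripper": 40}]}}

```text
time: 23.7
tool_pos: [0.5456, 0.3849, 0.1528]
orientation: [0.999, -0.043, 0.0, 0.0]
contact_force: [-0.6, 0.3, -1.1]
grip_width: 0.0466
grip_force: 31.0
```

Call:
{"op": "play_rows", "data": {"series": [{"dx": 0,"dy": 0,"dz": 0.03,"ax": 0,"ay": 0,"az": 0,"gripper": 40},{"dx": 0,"dy": 0,"dz": 0.05,"ax": 0,"ay": 0,"az": 0,"gripper": 40},{"dx": 0,"dy": 0,"dz": 0.05,"ax": 0,"ay": 0,"az": 0,"gripper": 40},{"dx": 0,"dy": 0,"dz": 0.025,"ax": 0,"ay": 0,"az": 0,"gripper": 40},{"dx": 0,"dy": 0,"dz": 0,"ax": 0,"ay": 0,"az": 0,"gripper": 40},{"dx": 0,"dy": 0,"dz": 0,"ax": 0,"ay": 0,"az": 0,"gripper": 40}]}}

```text
time: 24.45
tool_pos: [0.546, 0.3867, 0.0308]
orientation: [0.999, -0.043, 0.001, -0.001]
contact_force: [-0.5, -0.0, 0.3]
grip_width: 0.047
grip_force: 31.0
```

Call:
{"op": "play_rows", "data": {"series": [{"dx": 0,"dy": 0,"dz": 0.008,"ax": 0,"ay": 0,"az": 0,"gripper": 40},{"dx": 0,"dy": 0,"dz": 0,"ax": 0,"ay": 0,"az": 0,"gripper": 40},{"dx": 0,"dy": 0,"dz": 0,"ax": 0,"ay": 0,"az": 0,"gripper": 66},{"dx": 0,"dy": 0,"dz": 0,"ax": 0,"ay": 0,"az": 0,"gripper": 66},{"dx": 0,"dy": 0,"dz": 0,"ax": 0,"ay": 0,"az": 0,"gripper": 66},{"dx": 0,"dy": 0,"dz": -0.03,"ax": 0,"ay": 0,"az": 0,"gripper": 66},{"dx": 0,"dy": 0,"dz": -0.05,"ax": 0,"ay": 0,"az": 0,"gripper": 66},{"dx": 0,"dy": 0,"dz": -0.05,"ax": 0,"ay": 0,"az": 0,"gripper": 66},{"dx": 0,"dy": 0,"dz": -0.03,"ax": 0,"ay": 0,"az": -0.6,"gripper": 66},{"dx": 0,"dy": 0,"dz": 0,"ax": 0,"ay": 0,"az": -0.6,"gripper": 70}]}}

```text
time: 25.7
tool_pos: [0.546, 0.3871, 0.1535]
orientation: [1.0, 0.0, 0.002, -0.001]
contact_force: [-0.2, 0.1, -0.1]
grip_width: 0.0701
grip_force: 0.0
```

```bash
python3 - <<'E'
from h import *
look()
plan((.567,.0,.15,0),(.44,-.326,.15,0),(.44,-.326,.0055,0))
E
```

```text
[138. 143.] z 0.061 c [0.681 0.294] mean [0.681 0.294] rgb [162. 155. 140.]
[104. 149.] z 0.042 c [0.663 0.392] mean [0.663 0.393] rgb [145. 132.  58.]
[249. 168.] z 0.054 c [ 0.619 -0.018] mean [ 0.619 -0.017] rgb [46. 43. 37.]
[466. 170.] z 0.033 c [ 0.63  -0.634] mean [ 0.633 -0.633] rgb [151.  92.  62.]
[476. 185.] z 0.032 c [ 0.596 -0.657] mean [ 0.591 -0.658] rgb [151.  91.  62.]
[248. 187.] z 0.055 c [ 0.565 -0.016] mean [ 0.564 -0.015] rgb [45. 42. 37.]
[102. 192.] z 0.048 c [0.543 0.385] mean [0.539 0.384] rgb [138. 135. 120.]
[361. 236.] z 0.043 c [ 0.44  -0.326] mean [ 0.44  -0.327] rgb [145. 144. 131.]
[323. 242.] z 0.043 c [ 0.418 -0.222] mean [ 0.418 -0.223] rgb [ 50.  75. 124.]
t 25.75 pos [0.5454 0.3866 0.1521] yaw 0.13 tilt 0.14 w 0.0705 F [ 0.1 -0.5 -0.8]
(0.567, 0.0, 0.15, 0) turn first az 0.032 ; shift dx 0.0269 dy 0.4832 dz 0.0026 ; rows>=6.2
(0.44, -0.326, 0.15, 0) turn first az 0.000 ; shift dx -0.1587 dy 0.4075 dz 0.0000 ; rows>=5.6
(0.44, -0.326, 0.0055, 0) turn first az 0.000 ; shift dx 0.0000 dy 0.0000 dz 0.1806 ; rows>=2.3
```

The first empty is in the crate at (0.543,0.385). Next I'll travel over to the second one.

Call:
{"op": "play_rows", "data": {"series": [{"dx": 0.002,"dy": 0.03,"dz": 0,"ax": 0,"ay": 0,"az": 0,"gripper": 70},{"dx": 0.003,"dy": 0.06,"dz": 0,"ax": 0,"ay": 0,"az": 0,"gripper": 70},{"dx": 0.004,"dy": 0.07,"dz": 0,"ax": 0,"ay": 0,"az": 0,"gripper": 70},{"dx": 0.004,"dy": 0.07,"dz": 0,"ax": 0,"ay": 0,"az": 0,"gripper": 70},{"dx": 0.004,"dy": 0.07,"dz": 0,"ax": 0,"ay": 0,"az": 0,"gripper": 70},{"dx": 0.004,"dy": 0.07,"dz": 0,"ax": 0,"ay": 0,"az": 0,"gripper": 70},{"dx": 0.003,"dy": 0.06,"dz": 0,"ax": 0,"ay": 0,"az": 0,"gripper": 70},{"dx": 0.003,"dy": 0.053,"dz": 0,"ax": 0,"ay": 0,"az": 0,"gripper": 70}]}}

```text
time: 26.75
tool_pos: [0.5652, -0.0038, 0.1503]
orientation: [1.0, -0.002, -0.0, 0.0]
contact_force: [0.2, 0.8, 0.9]
grip_width: 0.0701
grip_force: 0.0
```

Call:
{"op": "play_rows", "data": {"series": [{"dx": -0.018,"dy": 0.048,"dz": 0,"ax": 0,"ay": 0,"az": 0,"gripper": 70},{"dx": -0.024,"dy": 0.06,"dz": 0,"ax": 0,"ay": 0,"az": 0,"gripper": 70},{"dx": -0.026,"dy": 0.066,"dz": 0,"ax": 0,"ay": 0,"az": 0,"gripper": 70},{"dx": -0.026,"dy": 0.066,"dz": 0,"ax": 0,"ay": 0,"az": 0,"gripper": 70},{"dx": -0.025,"dy": 0.065,"dz": 0,"ax": 0,"ay": 0,"az": 0,"gripper": 70},{"dx": -0.02,"dy": 0.055,"dz": 0,"ax": 0,"ay": 0,"az": 0,"gripper": 70},{"dx": -0.012,"dy": 0.031,"dz": 0,"ax": 0,"ay": 0,"az": 0,"gripper": 70},{"dx": -0.008,"dy": 0.017,"dz": 0,"ax": 0,"ay": 0,"az": 0,"gripper": 70},{"dx": 0,"dy": 0,"dz": 0,"ax": 0,"ay": 0,"az": 0,"gripper": 70},{"dx": 0,"dy": 0,"dz": 0,"ax": 0,"ay": 0,"az": 0,"gripper": 70}]}}

```text
time: 28.0
tool_pos: [0.4391, -0.3252, 0.1504]
orientation: [1.0, 0.0, 0.0, -0.0]
contact_force: [-0.1, 1.1, -0.3]
grip_width: 0.0701
grip_force: 0.0
```

```bash
python3 - <<'E'
from h import *
look()
plan((.44,-.326,.15,0),(.44,-.326,.0055,0))
E
```

```text
[138. 143.] z 0.061 c [0.682 0.294] mean [0.681 0.294] rgb [162. 156. 141.]
[104. 149.] z 0.042 c [0.662 0.392] mean [0.661 0.392] rgb [146. 134.  59.]
[249. 168.] z 0.055 c [ 0.62  -0.018] mean [ 0.619 -0.017] rgb [47. 43. 38.]
[248. 187.] z 0.055 c [ 0.565 -0.016] mean [ 0.564 -0.015] rgb [46. 43. 38.]
[101. 191.] z 0.047 c [0.544 0.386] mean [0.543 0.386] rgb [141. 137. 121.]
[323. 243.] z 0.043 c [ 0.418 -0.222] mean [ 0.418 -0.223] rgb [ 49.  75. 124.]
t 28.05 pos [ 0.4392 -0.3251  0.1505] yaw 0.04 tilt 0.03 w 0.0700 F [-0.1  0.1 -0.4]
(0.44, -0.326, 0.15, 0) turn first az 0.011 ; shift dx 0.0010 dy 0.0011 dz 0.0006 ; rows>=0.0
(0.44, -0.326, 0.0055, 0) turn first az 0.000 ; shift dx 0.0000 dy 0.0000 dz 0.1806 ; rows>=2.3
```

```bash
python3 - <<'E'
from h import *
im,d=capture("scene");P=cloud("scene",d);z=P[...,2]
m=(d>0)&(z>.03)&(z<.05)&(abs(P[...,0]-.44)<.09)&(abs(P[...,1]+.326)<.08)&(im.min(2)>100)
q=P[m];print(len(q),q.min(0).round(3),q.max(0).round(3),q.mean(0).round(3))
E
```

```text
73 [ 0.419 -0.35   0.03 ] [ 0.468 -0.296  0.046] [ 0.443 -0.324  0.037]
```

Call:
{"op": "play_rows", "data": {"series": [{"dx": 0.001,"dy": 0.001,"dz": 0.03,"ax": 0,"ay": 0,"az": 0,"gripper": 70},{"dx": 0,"dy": 0,"dz": 0.05,"ax": 0,"ay": 0,"az": 0,"gripper": 70},{"dx": 0,"dy": 0,"dz": 0.05,"ax": 0,"ay": 0,"az": 0,"gripper": 70},{"dx": 0,"dy": 0,"dz": 0.04,"ax": 0,"ay": 0,"az": 0,"gripper": 70},{"dx": 0,"dy": 0,"dz": 0.008,"ax": 0,"ay": 0,"az": 0,"gripper": 70},{"dx": 0,"dy": 0,"dz": 0,"ax": 0,"ay": 0,"az": 0,"gripper": 70},{"dx": 0,"dy": 0,"dz": 0,"ax": 0,"ay": 0,"az": 0,"gripper": 40},{"dx": 0,"dy": 0,"dz": 0,"ax": 0,"ay": 0,"az": 0,"gripper": 40},{"dx": 0,"dy": 0,"dz": 0,"ax": 0,"ay": 0,"az": 0,"gripper": 40},{"dx": 0,"dy": 0,"dz": 0,"ax": 0,"ay": 0,"az": 0,"gripper": 40}]}}

```text
time: 29.35
tool_pos: [0.4404, -0.3278, 0.0098]
orientation: [1.0, -0.001, 0.001, 0.001]
contact_force: [-2.5, 1.6, 6.1]
grip_width: 0.0478
grip_force: 30.6
```

Call:
{"op": "play_rows", "data": {"series": [{"dx": 0,"dy": 0,"dz": -0.02,"ax": 0,"ay": 0,"az": 0,"gripper": 40},{"dx": 0,"dy": 0,"dz": -0.05,"ax": 0,"ay": 0,"az": 0,"gripper": 40},{"dx": 0,"dy": 0,"dz": -0.05,"ax": 0,"ay": 0,"az": 0,"gripper": 40},{"dx": 0,"dy": 0,"dz": -0.05,"ax": 0,"ay": 0,"az": 0,"gripper": 40},{"dx": 0,"dy": 0,"dz": -0.01,"ax": 0,"ay": 0,"az": 0,"gripper": 40},{"dx": 0,"dy": 0,"dz": 0,"ax": 0,"ay": 0,"az": 0,"gripper": 40}]}}

```text
time: 30.1
tool_pos: [0.4395, -0.3275, 0.1531]
orientation: [1.0, -0.001, 0.001, 0.0]
contact_force: [0.1, -0.1, -1.8]
grip_width: 0.048
grip_force: 31.2
```

```bash
python3 - <<'E'
from h import *
plan((.56,.0,.15,0),(.455,.395,.15,0))
E
```

```text
t 30.10 pos [ 0.4395 -0.3275  0.1531] yaw -0.07 tilt 0.09 w 0.0480 F [ 0.1 -0.1 -1.8]
(0.56, 0.0, 0.15, 0) turn first az -0.017 ; shift dx 0.1506 dy -0.4093 dz 0.0039 ; rows>=5.6
(0.455, 0.395, 0.15, 0) turn first az 0.000 ; shift dx -0.1313 dy -0.4938 dz 0.0000 ; rows>=6.5
```

Call:
{"op": "play_rows", "data": {"series": [{"dx": 0.01,"dy": -0.025,"dz": 0,"ax": 0,"ay": 0,"az": 0,"gripper": 40},{"dx": 0.02,"dy": -0.05,"dz": 0,"ax": 0,"ay": 0,"az": 0,"gripper": 40},{"dx": 0.024,"dy": -0.066,"dz": 0,"ax": 0,"ay": 0,"az": 0,"gripper": 40},{"dx": 0.024,"dy": -0.066,"dz": 0,"ax": 0,"ay": 0,"az": 0,"gripper": 40},{"dx": 0.024,"dy": -0.066,"dz": 0,"ax": 0,"ay": 0,"az": 0,"gripper": 40},{"dx": 0.024,"dy": -0.066,"dz": 0,"ax": 0,"ay": 0,"az": 0,"gripper": 40},{"dx": 0.024,"dy": -0.07,"dz": 0,"ax": 0,"ay": 0,"az": 0,"gripper": 40}]}}

```text
time: 30.98
tool_pos: [0.5592, 0.0012, 0.1508]
orientation: [1.0, -0.001, -0.001, 0.0]
contact_force: [0.6, -0.1, -0.7]
grip_width: 0.0479
grip_force: 31.2
```

Call:
{"op": "play_rows", "data": {"series": [{"dx": -0.012,"dy": -0.06,"dz": 0,"ax": 0,"ay": 0,"az": 0,"gripper": 40},{"dx": -0.018,"dy": -0.07,"dz": 0,"ax": 0,"ay": 0,"az": 0,"gripper": 40},{"dx": -0.019,"dy": -0.07,"dz": 0,"ax": 0,"ay": 0,"az": 0,"gripper": 40},{"dx": -0.019,"dy": -0.07,"dz": 0,"ax": 0,"ay": 0,"az": 0,"gripper": 40},{"dx": -0.019,"dy": -0.07,"dz": 0,"ax": 0,"ay": 0,"az": 0,"gripper": 40},{"dx": -0.018,"dy": -0.07,"dz": 0,"ax": 0,"ay": 0,"az": 0,"gripper": 40},{"dx": -0.016,"dy": -0.05,"dz": 0,"ax": 0,"ay": 0,"az": 0,"gripper": 40},{"dx": -0.01,"dy": -0.033,"dz": 0,"ax": 0,"ay": 0,"az": 0,"gripper": 40},{"dx": 0,"dy": 0,"dz": 0,"ax": 0,"ay": 0,"az": 0,"gripper": 40},{"dx": 0,"dy": 0,"dz": 0,"ax": 0,"ay": 0,"az": 0,"gripper": 40}]}}

```text
time: 32.22
tool_pos: [0.4553, 0.393, 0.151]
orientation: [1.0, -0.001, -0.001, 0.001]
contact_force: [0.3, 0.5, -0.6]
grip_width: 0.0476
grip_force: 31.2
```

```bash
python3 - <<'E'
from h import *
plan((.455,.395,.15,0),(.455,.395,.026,0))
E
```

```text
t 32.23 pos [0.4553 0.393  0.151 ] yaw -0.10 tilt 0.12 w 0.0476 F [ 0.3  0.5 -0.6]
(0.455, 0.395, 0.15, 0) turn first az -0.024 ; shift dx -0.0004 dy -0.0025 dz 0.0012 ; rows>=0.0
(0.455, 0.395, 0.026, 0) turn first az 0.000 ; shift dx 0.0000 dy 0.0000 dz 0.1550 ; rows>=2.0
```

Call:
{"op": "play_rows", "data": {"series": [{"dx": 0,"dy": -0.001,"dz": 0.03,"ax": 0,"ay": 0,"az": 0,"gripper": 40},{"dx": 0,"dy": 0,"dz": 0.05,"ax": 0,"ay": 0,"az": 0,"gripper": 40},{"dx": 0,"dy": 0,"dz": 0.05,"ax": 0,"ay": 0,"az": 0,"gripper": 40},{"dx": 0,"dy": 0,"dz": 0.025,"ax": 0,"ay": 0,"az": 0,"gripper": 40},{"dx": 0,"dy": 0,"dz": 0,"ax": 0,"ay": 0,"az": 0,"gripper": 40},{"dx": 0,"dy": 0,"dz": 0,"ax": 0,"ay": 0,"az": 0,"gripper": 40}]}}

```text
time: 32.98
tool_pos: [0.4562, 0.3956, 0.0297]
orientation: [1.0, -0.001, 0.001, -0.001]
contact_force: [-0.5, -0.6, -0.1]
grip_width: 0.0477
grip_force: 31.2
```

Call:
{"op": "play_rows", "data": {"series": [{"dx": 0,"dy": 0,"dz": 0.003,"ax": 0,"ay": 0,"az": 0,"gripper": 40},{"dx": 0,"dy": 0,"dz": 0,"ax": 0,"ay": 0,"az": 0,"gripper": 66},{"dx": 0,"dy": 0,"dz": 0,"ax": 0,"ay": 0,"az": 0,"gripper": 66},{"dx": 0,"dy": 0,"dz": 0,"ax": 0,"ay": 0,"az": 0,"gripper": 66},{"dx": 0,"dy": 0,"dz": -0.03,"ax": 0,"ay": 0,"az": 0,"gripper": 66},{"dx": 0,"dy": 0,"dz": -0.05,"ax": 0,"ay": 0,"az": 0,"gripper": 66},{"dx": 0,"dy": 0,"dz": -0.05,"ax": 0,"ay": 0,"az": 0,"gripper": 66},{"dx": 0,"dy": 0,"dz": -0.02,"ax": 0,"ay": 0,"az": 0.6,"gripper": 60},{"dx": 0,"dy": 0,"dz": 0,"ax": 0,"ay": 0,"az": 0.575,"gripper": 50},{"dx": 0,"dy": 0,"dz": 0,"ax": 0,"ay": 0,"az": 0,"gripper": 50}]}}

```text
time: 34.22
tool_pos: [0.455, 0.3948, 0.1451]
orientation: [0.999, -0.042, -0.0, 0.0]
contact_force: [-0.0, 0.7, 0.0]
grip_width: 0.0502
grip_force: 0.0
```

```bash
python3 - <<'E'
from h import *
im,d=look();cv2.imwrite("pics/t3.png",im[:,:,::-1])
P=cloud("top",d);z=P[...,2].copy();z[d==0]=0
q=(z>.036)&(abs(P[...,0]-.45)<.03)&(abs(P[...,1])<.03);print("blk top",P[q].mean(0).round(4),q.sum())
u=np.arange(512)[None]+0*z.astype(int);v=np.arange(384)[:,None]+0*u
reg=(u>215)&(u<280)&(v>152)&(v<222)&(z>.010)&(z<.03)
print(np.round(cv2.boxPoints(cv2.minAreaRect((P[reg][:,:2]*1000).astype(np.float32)))).tolist())
plan((.4515,-.0045,.15,-4.7),(.4515,-.0045,.010,-4.7))
E
```

```text
[138. 143.] z 0.060 c [0.682 0.294] mean [0.681 0.293] rgb [158. 152. 137.]
[251. 166.] z 0.055 c [ 0.625 -0.023] mean [ 0.625 -0.024] rgb [45. 42. 37.]
[501. 170.] z 0.033 c [ 0.636 -0.733] mean [ 0.636 -0.732] rgb [147.  89.  59.]
[248. 187.] z 0.055 c [ 0.565 -0.016] mean [ 0.565 -0.016] rgb [45. 41. 36.]
[101. 191.] z 0.048 c [0.544 0.385] mean [0.544 0.385] rgb [135. 132. 116.]
[ 97. 224.] z 0.047 c [0.455 0.395] mean [0.452 0.389] rgb [135. 132. 118.]
[323. 243.] z 0.043 c [ 0.418 -0.222] mean [ 0.417 -0.223] rgb [ 48.  73. 120.]
blk top [ 0.4524 -0.0038  0.044 ] 51
[[467.0, -70.0], [652.0, -87.0], [664.0, 43.0], [478.0, 59.0]]
t 34.27 pos [0.455  0.3947 0.1449] yaw -4.75 tilt 0.07 w 0.0500 F [ 0.6 -0.  -0.4]
(0.4515, -0.0045, 0.15, -4.7) turn first az -0.013 ; shift dx 0.0365 dy 0.4977 dz -0.0063 ; rows>=6.4
(0.4515, -0.0045, 0.01, -4.7) turn first az 0.000 ; shift dx 0.0000 dy 0.0000 dz 0.1750 ; rows>=2.2
```

View pics/t3.png

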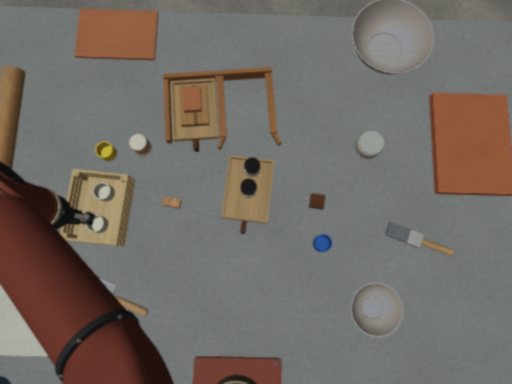

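The picture shows both empties in the crate, at about (103,192) and (98,224). The front pot was knocked to (251,166) but is still upright inside the tray. Now for the grip block.

Call:
{"op": "play_rows", "data": {"series": [{"dx": 0.003,"dy": 0.035,"dz": 0,"ax": 0,"ay": 0,"az": 0,"gripper": 50},{"dx": 0.004,"dy": 0.06,"dz": 0,"ax": 0,"ay": 0,"az": 0,"gripper": 50},{"dx": 0.005,"dy": 0.07,"dz": 0,"ax": 0,"ay": 0,"az": 0,"gripper": 50},{"dx": 0.005,"dy": 0.07,"dz": 0,"ax": 0,"ay": 0,"az": 0,"gripper": 50},{"dx": 0.005,"dy": 0.07,"dz": 0,"ax": 0,"ay": 0,"az": 0,"gripper": 50},{"dx": 0.005,"dy": 0.07,"dz": 0,"ax": 0,"ay": 0,"az": 0,"gripper": 50},{"dx": 0.005,"dy": 0.065,"dz": 0,"ax": 0,"ay": 0,"az": 0,"gripper": 50},{"dx": 0.004,"dy": 0.04,"dz": 0,"ax": 0,"ay": 0,"az": 0,"gripper": 50},{"dx": 0.001,"dy": 0.018,"dz": 0,"ax": 0,"ay": 0,"az": 0,"gripper": 50},{"dx": 0,"dy": 0,"dz": 0,"ax": 0,"ay": 0,"az": 0,"gripper": 50}]}}

```text
time: 35.52
tool_pos: [0.4516, -0.0043, 0.1454]
orientation: [0.999, -0.042, -0.0, -0.0]
contact_force: [0.4, 0.4, 0.2]
grip_width: 0.0501
grip_force: 0.0
```

```bash
python3 - <<'E'
from h import *
plan((.452,-.0045,.012,-4.7))
E
```

```text
t 35.52 pos [ 0.4516 -0.0043  0.1454] yaw -4.80 tilt 0.04 w 0.0501 F [0.4 0.4 0.2]
(0.452, -0.0045, 0.012, -4.7) turn first az -0.025 ; shift dx 0.0005 dy 0.0002 dz 0.1668 ; rows>=2.1
```

Call:
{"op": "play_rows", "data": {"series": [{"dx": 0,"dy": 0,"dz": 0.04,"ax": 0,"ay": 0,"az": 0,"gripper": 50},{"dx": 0,"dy": 0,"dz": 0.05,"ax": 0,"ay": 0,"az": 0,"gripper": 50},{"dx": 0,"dy": 0,"dz": 0.04,"ax": 0,"ay": 0,"az": 0,"gripper": 50},{"dx": 0,"dy": 0,"dz": 0.025,"ax": 0,"ay": 0,"az": 0,"gripper": 50},{"dx": 0,"dy": 0,"dz": 0.01,"ax": 0,"ay": 0,"az": 0,"gripper": 50},{"dx": 0,"dy": 0,"dz": 0,"ax": 0,"ay": 0,"az": 0,"gripper": 50},{"dx": 0,"dy": 0,"dz": 0,"ax": 0,"ay": 0,"az": 0,"gripper": 10},{"dx": 0,"dy": 0,"dz": 0,"ax": 0,"ay": 0,"az": 0,"gripper": 10},{"dx": 0,"dy": 0,"dz": 0,"ax": 0,"ay": 0,"az": 0,"gripper": 10},{"dx": 0,"dy": 0,"dz": 0,"ax": 0,"ay": 0,"az": 0,"gripper": 10}], "grip_force": 50}}

```text
time: 36.78
tool_pos: [0.4525, -0.0043, 0.0146]
orientation: [0.999, -0.042, 0.001, -0.0]
contact_force: [-0.4, 0.1, 6.2]
grip_width: 0.0133
grip_force: 49.6
```

Call:
{"op": "play_rows", "data": {"series": [{"dx": 0,"dy": 0,"dz": 0,"ax": 0,"ay": 0,"az": 0,"gripper": 10},{"dx": 0,"dy": 0,"dz": 0,"ax": 0,"ay": 0,"az": 0,"gripper": 10}]}}

```text
time: 37.02
tool_pos: [0.4524, -0.0044, 0.0146]
orientation: [0.999, -0.042, 0.001, -0.0]
contact_force: [-1.4, 0.0, 6.3]
grip_width: 0.013
grip_force: 49.7
```

```bash
python3 - <<'E'
from h import *
a=np.radians(5.5);o=np.array([.698,-.0127]);e=np.array([np.cos(a),np.sin(a)])
w=[(*(o+e*x),.012,5.5) for x in (-.21,-.1,-.02,0)]
look();plan(*w)
E
```

```text
[138. 143.] z 0.060 c [0.681 0.294] mean [0.681 0.293] rgb [163. 157. 142.]
[104. 149.] z 0.042 c [0.663 0.392] mean [0.662 0.391] rgb [146. 134.  58.]
[483. 166.] z 0.033 c [ 0.645 -0.68 ] mean [ 0.647 -0.681] rgb [153.  93.  63.]
[251. 166.] z 0.055 c [ 0.625 -0.023] mean [ 0.626 -0.024] rgb [47. 44. 39.]
[503. 183.] z 0.033 c [ 0.6   -0.736] mean [ 0.599 -0.737] rgb [152.  92.  62.]
[101. 191.] z 0.048 c [0.545 0.385] mean [0.544 0.386] rgb [142. 138. 122.]
[ 94. 223.] z 0.048 c [0.455 0.395] mean [0.455 0.395] rgb [142. 139. 123.]
[323. 242.] z 0.043 c [ 0.418 -0.222] mean [ 0.418 -0.224] rgb [ 50.  76. 125.]
t 37.08 pos [ 0.4524 -0.0043  0.0146] yaw -4.78 tilt 0.09 w 0.0132 F [-0.7  0.6  7. ]
(np.float64(0.48896679834289236), np.float64(-0.032827608029247037), 0.012, 5.5) turn first az -2.570 ; shift dx 0.0420 dy 0.0398 dz 0.0033 ; rows>=2.6
(np.float64(0.5984603801632821), np.float64(-0.022284575252022397), 0.012, 5.5) turn first az 0.000 ; shift dx 0.1375 dy 0.0000 dz 0.0000 ; rows>=1.8
(np.float64(0.6780920760326564), np.float64(-0.014616915050404479), 0.012, 5.5) turn first az 0.000 ; shift dx 0.1000 dy 0.0000 dz 0.0000 ; rows>=1.3
(np.float64(0.698), np.float64(-0.0127), 0.012, 5.5) turn first az 0.000 ; shift dx 0.0250 dy -0.0000 dz 0.0000 ; rows>=0.3
```

Call:
{"op": "play_rows", "data": {"series": [{"dx": 0,"dy": 0.003,"dz": -0.001,"ax": 0,"ay": 0,"az": -0.2,"gripper": 10},{"dx": 0,"dy": 0.006,"dz": 0,"ax": 0,"ay": 0,"az": -0.35,"gripper": 10},{"dx": 0,"dy": 0.007,"dz": 0,"ax": 0,"ay": 0,"az": -0.4,"gripper": 10},{"dx": 0.002,"dy": 0.007,"dz": 0,"ax": 0,"ay": 0,"az": -0.4,"gripper": 10},{"dx": 0.003,"dy": 0.006,"dz": 0,"ax": 0,"ay": 0,"az": -0.4,"gripper": 10},{"dx": 0.003,"dy": 0.005,"dz": 0,"ax": 0,"ay": 0,"az": -0.4,"gripper": 10},{"dx": 0.003,"dy": 0.003,"dz": 0,"ax": 0,"ay": 0,"az": -0.3,"gripper": 10},{"dx": 0.002,"dy": 0.003,"dz": 0,"ax": 0,"ay": 0,"az": -0.12,"gripper": 10},{"dx": 0,"dy": 0,"dz": 0,"ax": 0,"ay": 0,"az": 0,"gripper": 10}]}}

```text
time: 38.2
tool_pos: [0.4621, -0.0362, 0.0146]
orientation: [0.999, 0.048, 0.0, 0.0]
contact_force: [-1.3, 0.3, 3.9]
grip_width: 0.0129
grip_force: 49.5
```

```bash
cat >> h.py <<'E'
def rackplan(xs):
    a=np.radians(5.5);o=np.array([.698,-.0127]);e=np.array([np.cos(a),np.sin(a)])
    p=np.array(get_state()["tool_pos"])[:2]-o;print("in rack frame",p@e,p@[-e[1],e[0]])
    plan(*[(*(o+e*x),.014,5.5) for x in xs])
def trayfit(d):
    P=cloud("top",d);z=P[...,2]
    u=np.arange(512)[None]+0*z.astype(int);v=np.arange(384)[:,None]+0*u
    reg=(abs(P[...,1]+.03)<.1)&(P[...,0]>.45)&(P[...,0]<.69)&(z>.012)&(z<.028)
    n,l,st,_=cv2.connectedComponentsWithStats(reg.astype(np.uint8));i=1+st[1:,4].argmax()
    r=cv2.minAreaRect((P[l==i][:,:2]*1000).astype(np.float32));print("tray",np.round(cv2.boxPoints(r)).tolist(),r)
E
python3 - <<'E'
from h import *
im,d=look();cv2.imwrite("pics/t4.png",cv2.resize(im[40:260,120:420],None,fx=2.6,fy=2.6)[:,:,::-1]);trayfit(d);rackplan((-.2,-.1,-.02,0))
E
```

```text
[138. 143.] z 0.061 c [0.681 0.293] mean [0.681 0.294] rgb [164. 158. 143.]
[104. 149.] z 0.042 c [0.663 0.392] mean [0.663 0.392] rgb [147. 134.  59.]
[251. 162.] z 0.055 c [ 0.636 -0.023] mean [ 0.635 -0.023] rgb [48. 46. 40.]
[101. 191.] z 0.048 c [0.544 0.385] mean [0.544 0.386] rgb [144. 140. 124.]
[ 95. 223.] z 0.047 c [0.455 0.395] mean [0.456 0.395] rgb [143. 139. 123.]
tray [[576.0, 40.0], [662.0, -5.0], [682.0, 34.0], [596.0, 78.0]] ((628.9451904296875, 36.85167694091797), (43.28152084350586, 97.4306640625), 62.720458984375)
in rack frame -0.2370890740291868 -0.0007578979072590704
t 38.25 pos [ 0.4621 -0.0362  0.0146] yaw 5.53 tilt 0.03 w 0.0132 F [-1.3 -1.1  3.8]
(np.float64(0.4989207603265642), np.float64(-0.0318691505040448), 0.014, 5.5) turn first az 0.007 ; shift dx 0.0464 dy -0.0009 dz 0.0008 ; rows>=0.6
(np.float64(0.5984603801632821), np.float64(-0.022284575252022397), 0.014, 5.5) turn first az 0.000 ; shift dx 0.1250 dy -0.0000 dz 0.0000 ; rows>=1.6
(np.float64(0.6780920760326564), np.float64(-0.014616915050404479), 0.014, 5.5) turn first az 0.000 ; shift dx 0.1000 dy 0.0000 dz 0.0000 ; rows>=1.3
(np.float64(0.698), np.float64(-0.0127), 0.014, 5.5) turn first az 0.000 ; shift dx 0.0250 dy -0.0000 dz 0.0000 ; rows>=0.3
```

View pics/t4.png

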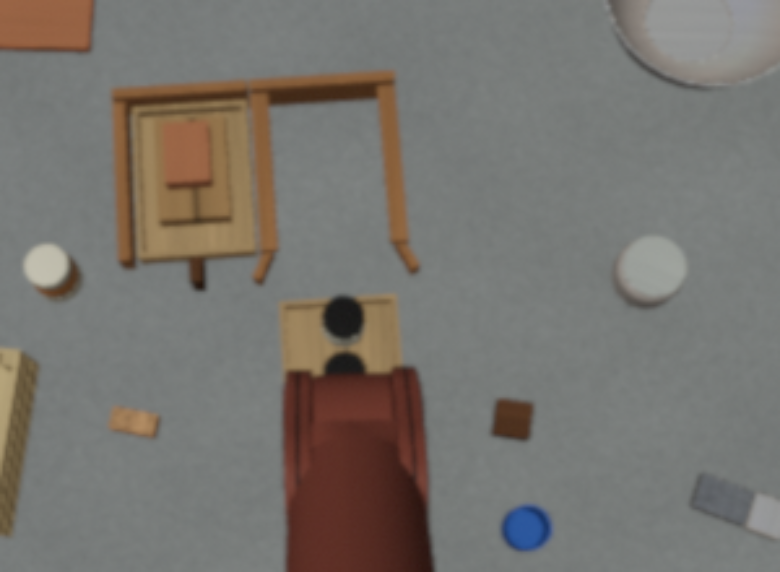

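The tray is aligned with the free bay (tray front centre at crop x≈340, bay centre at ≈335). Sliding it in.

Call:
{"op": "play_rows", "data": {"series": [{"dx": 0.006,"dy": -0.001,"dz": 0,"ax": 0,"ay": 0,"az": 0,"gripper": 10},{"dx": 0.012,"dy": 0,"dz": 0,"ax": 0,"ay": 0,"az": 0,"gripper": 10},{"dx": 0.015,"dy": 0,"dz": 0,"ax": 0,"ay": 0,"az": 0,"gripper": 10},{"dx": 0.015,"dy": 0,"dz": 0,"ax": 0,"ay": 0,"az": 0,"gripper": 10},{"dx": 0.015,"dy": 0,"dz": 0,"ax": 0,"ay": 0,"az": 0,"gripper": 10},{"dx": 0.015,"dy": 0,"dz": 0,"ax": 0,"ay": 0,"az": 0,"gripper": 10},{"dx": 0.012,"dy": 0,"dz": 0,"ax": 0,"ay": 0,"az": 0,"gripper": 10},{"dx": 0.006,"dy": 0,"dz": 0,"ax": 0,"ay": 0,"az": 0,"gripper": 10},{"dx": 0,"dy": 0,"dz": 0,"ax": 0,"ay": 0,"az": 0,"gripper": 10}]}}

```text
time: 39.38
tool_pos: [0.5389, -0.0278, 0.0146]
orientation: [0.999, 0.048, 0.0, 0.0]
contact_force: [2.2, 0.0, 2.0]
grip_width: 0.0137
grip_force: 49.5
```

```bash
python3 - <<'E'
from h import *
look();rackplan((-.1,-.02,0))
E
```

```text
[249. 136.] z 0.055 c [ 0.713 -0.015] mean [ 0.712 -0.015] rgb [46. 43. 39.]
[138. 143.] z 0.061 c [0.68  0.294] mean [0.681 0.294] rgb [167. 162. 146.]
[104. 149.] z 0.042 c [0.662 0.391] mean [0.663 0.391] rgb [150. 138.  61.]
[450. 170.] z 0.033 c [ 0.634 -0.583] mean [ 0.631 -0.588] rgb [155.  94.  64.]
[101. 191.] z 0.048 c [0.545 0.385] mean [0.545 0.385] rgb [145. 141. 125.]
[ 94. 223.] z 0.048 c [0.455 0.396] mean [0.455 0.396] rgb [145. 141. 125.]
in rack frame -0.159825116964554 0.0002280128307912306
t 39.42 pos [ 0.5389 -0.0278  0.0147] yaw 5.51 tilt 0.08 w 0.0134 F [ 2.3 -0.2  0.8]
(np.float64(0.5984603801632821), np.float64(-0.022284575252022397), 0.014, 5.5) turn first az 0.003 ; shift dx 0.0748 dy 0.0003 dz 0.0008 ; rows>=1.0
(np.float64(0.6780920760326564), np.float64(-0.014616915050404479), 0.014, 5.5) turn first az 0.000 ; shift dx 0.1000 dy 0.0000 dz 0.0000 ; rows>=1.3
(np.float64(0.698), np.float64(-0.0127), 0.014, 5.5) turn first az 0.000 ; shift dx 0.0250 dy -0.0000 dz 0.0000 ; rows>=0.3
```

Call:
{"op": "play_rows", "data": {"series": [{"dx": 0.006,"dy": 0,"dz": 0,"ax": 0,"ay": 0,"az": 0,"gripper": 10},{"dx": 0.012,"dy": 0,"dz": 0,"ax": 0,"ay": 0,"az": 0,"gripper": 10},{"dx": 0.015,"dy": 0,"dz": 0,"ax": 0,"ay": 0,"az": 0,"gripper": 10},{"dx": 0.015,"dy": 0,"dz": 0,"ax": 0,"ay": 0,"az": 0,"gripper": 10},{"dx": 0.015,"dy": 0,"dz": 0,"ax": 0,"ay": 0,"az": 0,"gripper": 10},{"dx": 0.015,"dy": 0,"dz": 0,"ax": 0,"ay": 0,"az": 0,"gripper": 10},{"dx": 0.012,"dy": 0,"dz": 0,"ax": 0,"ay": 0,"az": 0,"gripper": 10},{"dx": 0.008,"dy": 0,"dz": 0,"ax": 0,"ay": 0,"az": 0,"gripper": 10},{"dx": 0.004,"dy": 0,"dz": 0,"ax": 0,"ay": 0,"az": 0,"gripper": 10},{"dx": 0,"dy": 0,"dz": 0,"ax": 0,"ay": 0,"az": 0,"gripper": 10}]}}

```text
time: 40.67
tool_pos: [0.6195, -0.02, 0.0147]
orientation: [0.999, 0.048, 0.0, 0.0]
contact_force: [-1.2, -0.3, 4.6]
grip_width: 0.0135
grip_force: 49.9
```

```bash
python3 - <<'E'
from h import *
look();rackplan((-.02,0))
E
```

```text
[138. 143.] z 0.061 c [0.681 0.294] mean [0.681 0.294] rgb [169. 163. 148.]
[103. 149.] z 0.042 c [0.662 0.391] mean [0.662 0.392] rgb [152. 139.  62.]
[448. 163.] z 0.032 c [ 0.66 -0.58] mean [ 0.653 -0.582] rgb [158.  97.  66.]
[468. 177.] z 0.033 c [ 0.613 -0.637] mean [ 0.613 -0.638] rgb [158.  97.  66.]
[101. 191.] z 0.047 c [0.544 0.387] mean [0.544 0.386] rgb [145. 141. 125.]
[ 94. 223.] z 0.048 c [0.456 0.395] mean [0.455 0.395] rgb [146. 142. 126.]
[323. 242.] z 0.042 c [ 0.418 -0.222] mean [ 0.418 -0.223] rgb [ 53.  80. 130.]
in rack frame -0.0788328059559698 0.00024350245183039215
t 40.73 pos [ 0.6195 -0.02    0.0147] yaw 5.51 tilt 0.01 w 0.0130 F [-1.1 -0.1  4.5]
(np.float64(0.6780920760326564), np.float64(-0.014616915050404479), 0.014, 5.5) turn first az 0.003 ; shift dx 0.0735 dy 0.0003 dz 0.0009 ; rows>=0.9
(np.float64(0.698), np.float64(-0.0127), 0.014, 5.5) turn first az 0.000 ; shift dx 0.0250 dy -0.0000 dz 0.0000 ; rows>=0.3
```

Call:
{"op": "play_rows", "data": {"series": [{"dx": 0.006,"dy": 0,"dz": 0,"ax": 0,"ay": 0,"az": 0,"gripper": 10},{"dx": 0.012,"dy": 0,"dz": 0,"ax": 0,"ay": 0,"az": 0,"gripper": 10},{"dx": 0.015,"dy": 0,"dz": 0,"ax": 0,"ay": 0,"az": 0,"gripper": 10},{"dx": 0.015,"dy": 0,"dz": 0,"ax": 0,"ay": 0,"az": 0,"gripper": 10},{"dx": 0.015,"dy": 0,"dz": 0,"ax": 0,"ay": 0,"az": 0,"gripper": 10},{"dx": 0.012,"dy": 0,"dz": 0,"ax": 0,"ay": 0,"az": 0,"gripper": 10},{"dx": 0.008,"dy": 0,"dz": 0,"ax": 0,"ay": 0,"az": 0,"gripper": 10},{"dx": 0.004,"dy": 0,"dz": 0,"ax": 0,"ay": 0,"az": 0,"gripper": 10},{"dx": 0,"dy": 0,"dz": 0,"ax": 0,"ay": 0,"az": 0,"gripper": 10}]}}

```text
time: 41.85
tool_pos: [0.6889, -0.0133, 0.0148]
orientation: [0.999, 0.048, 0.0, 0.0]
contact_force: [-1.3, -0.5, 5.2]
grip_width: 0.0135
grip_force: 49.9
```

Now the last centimetre, in small steps until it meets the back stop.

Call:
{"op": "play_rows", "data": {"series": [{"dx": 0.003,"dy": 0,"dz": 0,"ax": 0,"ay": 0,"az": 0,"gripper": 10},{"dx": 0.003,"dy": 0,"dz": 0,"ax": 0,"ay": 0,"az": 0,"gripper": 10},{"dx": 0.003,"dy": 0,"dz": 0,"ax": 0,"ay": 0,"az": 0,"gripper": 10},{"dx": 0,"dy": 0,"dz": 0,"ax": 0,"ay": 0,"az": 0,"gripper": 10}]}}

```text
time: 42.35
tool_pos: [0.6958, -0.0127, 0.0148]
orientation: [0.999, 0.048, -0.0, 0.0]
contact_force: [-2.5, -0.0, 7.0]
grip_width: 0.0131
grip_force: 49.8
```

Call:
{"op": "play_rows", "data": {"series": [{"dx": 0.003,"dy": 0,"dz": 0,"ax": 0,"ay": 0,"az": 0,"gripper": 10},{"dx": 0,"dy": 0,"dz": 0,"ax": 0,"ay": 0,"az": 0,"gripper": 10}]}}

```text
time: 42.6
tool_pos: [0.6981, -0.0124, 0.0147]
orientation: [0.999, 0.048, -0.0, 0.0]
contact_force: [-3.1, -0.1, 5.7]
grip_width: 0.0134
grip_force: 49.8
```

Call:
{"op": "play_rows", "data": {"series": [{"dx": 0.002,"dy": 0,"dz": 0,"ax": 0,"ay": 0,"az": 0,"gripper": 10},{"dx": 0.001,"dy": 0,"dz": 0,"ax": 0,"ay": 0,"az": 0,"gripper": 10},{"dx": 0,"dy": 0,"dz": 0,"ax": 0,"ay": 0,"az": 0,"gripper": 10}]}}

```text
time: 42.98
tool_pos: [0.7003, -0.0123, 0.0148]
orientation: [0.999, 0.048, -0.0, 0.0]
contact_force: [-3.8, 0.0, 6.5]
grip_width: 0.0134
grip_force: 50.1
```

Call:
{"op": "play_rows", "data": {"series": [{"dx": 0.002,"dy": 0,"dz": 0,"ax": 0,"ay": 0,"az": 0,"gripper": 10},{"dx": 0,"dy": 0,"dz": 0,"ax": 0,"ay": 0,"az": 0,"gripper": 10}]}}

```text
time: 43.22
tool_pos: [0.7008, -0.0123, 0.0147]
orientation: [0.999, 0.048, -0.001, 0.0]
contact_force: [-10.0, -1.3, 11.4]
grip_width: 0.013
grip_force: 50.5
```

Call:
{"op": "play_rows", "data": {"series": [{"dx": 0.002,"dy": 0,"dz": 0,"ax": 0,"ay": 0,"az": 0,"gripper": 10},{"dx": 0,"dy": 0,"dz": 0,"ax": 0,"ay": 0,"az": 0,"gripper": 10}]}}

```text
time: 43.48
tool_pos: [0.7008, -0.0123, 0.0147]
orientation: [0.999, 0.048, -0.003, 0.0]
contact_force: [-17.9, -1.5, 17.4]
grip_width: 0.0133
grip_force: 51.4
```

The tray is firmly against the stop (z and x unchanged while the force rises). Releasing and retreating upward.

Call:
{"op": "play_rows", "data": {"series": [{"dx": -0.002,"dy": 0,"dz": 0,"ax": 0,"ay": 0,"az": 0,"gripper": 10},{"dx": 0,"dy": 0,"dz": 0,"ax": 0,"ay": 0,"az": 0,"gripper": 40},{"dx": 0,"dy": 0,"dz": 0,"ax": 0,"ay": 0,"az": 0,"gripper": 40},{"dx": 0,"dy": 0,"dz": 0,"ax": 0,"ay": 0,"az": 0,"gripper": 40},{"dx": 0,"dy": 0,"dz": -0.02,"ax": 0,"ay": 0,"az": 0,"gripper": 40},{"dx": 0,"dy": 0,"dz": -0.04,"ax": 0,"ay": 0,"az": 0,"gripper": 40},{"dx": 0,"dy": 0,"dz": -0.06,"ax": 0,"ay": 0,"az": 0,"gripper": 40},{"dx": 0,"dy": 0,"dz": -0.06,"ax": 0,"ay": 0,"az": 0,"gripper": 40},{"dx": 0,"dy": 0,"dz": -0.04,"ax": 0,"ay": 0,"az": 0,"gripper": 40}]}}

```text
time: 44.6
tool_pos: [0.7031, -0.0119, 0.1949]
orientation: [0.999, 0.048, 0.002, -0.0]
contact_force: [0.7, -0.5, -0.2]
grip_width: 0.0397
grip_force: 0.0
```

Call:
{"op": "play_rows", "data": {"series": [{"dx": -0.03,"dy": 0.02,"dz": 0,"ax": 0,"ay": 0,"az": 0,"gripper": 40},{"dx": -0.05,"dy": 0.05,"dz": 0,"ax": 0,"ay": 0,"az": 0,"gripper": 40},{"dx": -0.05,"dy": 0.05,"dz": 0,"ax": 0,"ay": 0,"az": 0,"gripper": 40},{"dx": -0.04,"dy": 0.06,"dz": 0,"ax": 0,"ay": 0,"az": 0,"gripper": 40},{"dx": -0.03,"dy": 0.06,"dz": 0,"ax": 0,"ay": 0,"az": 0,"gripper": 40},{"dx": -0.02,"dy": 0.06,"dz": 0,"ax": 0,"ay": 0,"az": 0,"gripper": 40},{"dx": -0.01,"dy": 0.04,"dz": 0,"ax": 0,"ay": 0,"az": 0,"gripper": 40},{"dx": 0,"dy": 0,"dz": 0,"ax": 0,"ay": 0,"az": 0,"gripper": 40}]}}

```text
time: 45.6
tool_pos: [0.544, -0.304, 0.1917]
orientation: [0.999, 0.046, 0.0, 0.001]
contact_force: [0.1, -0.5, -0.1]
grip_width: 0.04
grip_force: 0.0
```

```bash
python3 - <<'E'
from h import *
im,d=look();P=cloud("top",d);z=P[...,2]
t=cv2.resize(im[50:260,80:380],None,fx=2,fy=2)
s,ds=capture("scene");s=cv2.resize(s[130:340,140:440],None,fx=2,fy=2) if 0 else s
cv2.imwrite("pics/t5.png",np.hstack([t[:,:380],cv2.resize(s[140:340,130:330],(420,420))])[:,:,::-1])
m=(z>.05)&(z<.06)&(abs(P[...,0]-.81)<.1)&(abs(P[...,1])<.06)&(im.max(2)<80)
n,l,st,c=cv2.connectedComponentsWithStats(m.astype(np.uint8))
for i in range(1,n):
    if st[i,4]>50: print("lid",c[i].round(),P[l==i].mean(0).round(4),np.median(z[l==i]).round(4))
q=(z>.036)&(z<.05)&(abs(P[...,0]-.70)<.03)&(abs(P[...,1]+.012)<.03);print("blk",P[q].mean(0).round(4))
rackplan(())
E
```

```text
[246. 102.] z 0.055 c [ 0.813 -0.002] mean [ 0.813 -0.002] rgb [47. 44. 39.]
[139. 143.] z 0.060 c [0.682 0.294] mean [0.681 0.294] rgb [166. 159. 144.]
[103. 149.] z 0.042 c [0.663 0.392] mean [0.662 0.392] rgb [150. 137.  61.]
[101. 191.] z 0.047 c [0.544 0.385] mean [0.543 0.385] rgb [146. 142. 126.]
[ 95. 223.] z 0.048 c [0.455 0.395] mean [0.455 0.396] rgb [144. 140. 124.]
[323. 242.] z 0.043 c [ 0.418 -0.222] mean [ 0.418 -0.223] rgb [ 52.  78. 128.]
lid [246.  81.] [ 8.738e-01 -5.000e-04  5.350e-02] 0.0533
lid [246. 101.] [ 0.8132 -0.0035  0.0535] 0.0536
blk [ 0.6993 -0.0125  0.0441]
in rack frame -0.17931825231360982 -0.27141090357858033
t 45.70 pos [ 0.5455 -0.3     0.1914] yaw 5.51 tilt 0.06 w 0.0400 F [ 0.7  0.4 -0.1]
```

View pics/t5.png

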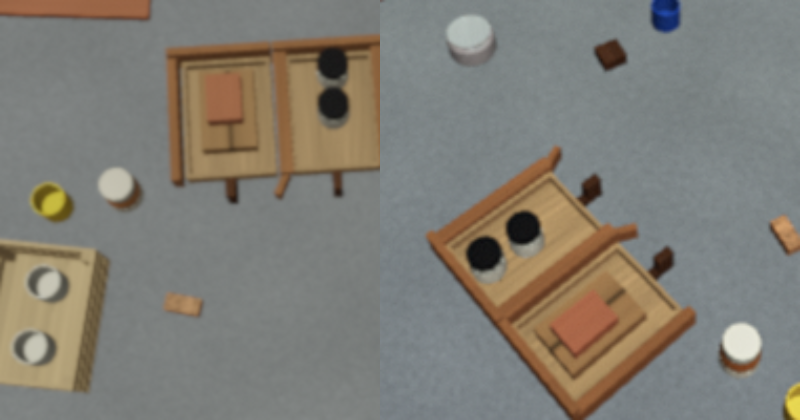

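The tray sits fully home and level with the parked tray. Both pots stand upright in it with lids at z≈0.0535, which is seated, and both empties are in the crate.

```bash
python3 -c "
from station import *
print(hand_in())"
```

```text
the job is handed in; nothing more can be done
None
```

The job is handed in: both filled pots are upright in the tray with their lids pressed down, both empties are in the crate, and the tray is fully home against the back stop (about 46 s).

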